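Mark a batch of lifting lugs in the air-driven marking bed

ROBOT

A 6-joint arm with a two-finger parallel gripper is mounted at the origin on the work surface. World frame = base frame: x ahead of the robot, y to its left, z up, the work surface at z = 0. Lengths are in m, angles in rad, forces in N, time in s.
With the tool pointing down it reaches from about 0.3 to 0.85 m from the base axis. Payload 4.2 kg.
Tool frame: the origin (TCP) lies midway between the tips of the shut fingers; the grasp point (between the pads) lies 19 mm behind it; z points along the fingers, y is the line along which they close (so a half turn about z gives the same grasp; the last joint's range is limited). The gripper opens to 91 mm and grips with 3 to 60 N. Pads are 32 mm wide; open, the fingers measure 118 mm over their backs; the gripper's body (76 mm by 178 mm) begins 60 mm behind the grasp point.
Start: joints at [1.301, 0.32, 1.565, -0, 1.257, -0.02], TCP at [0.142, 0.557, 0.185] pointing down, gripper open.
Joint ranges: [-3.11, 3.11], [-0.84, 2.01], [0.21, 2.61], [-1.34, 4.49], [0.05, 2.63], [-2.56, 2.56]. Speed limits (rad/s): [2.57, 2.57, 3.14, 3.14, 3.14, 3.14].

INTERFACE

Orientations are given as a rotation vector (axis times angle).
In Python, from rig import env gives the robot as it stands.
- The arm moves only by the tool play_rows, never from a script. Its argument "increments" is a list of rows, each a list of 7 numbers: the opening, from -1 (shut) to 1 (fully open), then the shift along the world's x, y, z scaled (see below), then the turn, a rotation vector about the world's x, y, z scaled (see below). A call has 1 to 12 rows; each row shifts and turns the commanded pose from where the row before left it; what a row does not reach is not made up. The controller multiplies each number of a shift by 0.02 m and each number of a turn by 6 degrees. A row lasts 1/12 s, in which the tool goes at most 41.7 mm and 7.16 degrees, less where a joint would pass 70% of its speed; a pose out of reach is approached as far as the arm can. A call with a number of a shift or a turn outside -1 to 1 is refused whole. A call with a gripper value outside its range is refused whole. The fingers move at their own pace and stop on an object; "newtons" is the grip in N (left out, the last holds). Time passes only in rows, so rows that do not move let the fingers close. It gives the time, the measured TCP pose, the force, the opening and the grip force at its end, in the units of the state.
- env.sense(): the state, without advancing time (a new reading comes with each control period).
- env.snapshot(name): name is "side" or "top"; returns a dict with "color" (384x512x3 uint8, blue, green, red), "z_map" (384x512 float32, m along the optical axis (not along the pixel's ray), 0 where there is no reading), "fov_y" (degrees; the focal length in pixels is half the picture's height over the tangent of half this angle, whatever the lens; pixels are square), "cx", "cy" (the principal point, pixels), "view" (4x4, takes a point from world to camera coordinates). Camera axes: x right, y up, looking along -z (the intrinsics and any distortion apply to the point x, -y, -z); pixel columns grow to the right and rows downward; lengths in m; the calibration is good to about 2 mm. A picture is of the moment at which its call begins.
- env.job_done(): hands the job in; it is judged then, once.
The state is a dict: "clock": time; "joint_pos": joint angles; "qd": joint speeds; "tau": joint torques, N m; "tcp_pos": TCP position; "tcp_rot": TCP orientation; "ft_force": force on the tool from outside, world axes, zero at the start; "ft_torque": the same for the moment, N m; "width": finger opening in m; "gripper_force": force on a finger pad.
Only numpy, scipy, OpenCV 4.12 (cv2) and the standard library are available. Lean on these libraries where they do the work, as an engineer would, in place of code of your own. Each camera call takes 0.05 s, during which the arm holds its last target. There are 200 camera calls.

TASK

First, with the lugs still lying on the bench, shut the air valve by swinging its lever all the way back to its 0 stop; then stand every lug flat in a nest of the marking bed, one to a nest, tab up, with the hold-down bar still swung open. Then swing the hold-down bar over and down until it rests fully in its catch, open the valve lever to the 40 degree mark, and press the palm plunger right down to its stop for a moment and let it come back up. Never press the plunger while the bar is open; everything is to stay so at the end: lugs seated, bar in its catch, lever at 40 degrees.

Things in the scene. Friction and masses are not known exactly. Their poses are not given: they have to be found in the camera images.
- bed: marking bed fixed to the bench: grey plate 120 (x) x 340 (y) x 8 mm; on it four nests in a row along y, pockets 76 (x) x 47 (y) mm between aluminium ribs 8 mm high (tops 16 mm above the bench). Origin: centre of its underside. Lugs sit with their x along the bed's x, underside 8 mm above the bench.
- nest1 (a point): first (nearest the bar's hinge) nest; the centre of the nest's floor, 8 mm above the bench; axes as the bed's
- nest2 (a point): second nest; the centre of the nest's floor, 8 mm above the bench; axes as the bed's
- nest3 (a point): third nest; the centre of the nest's floor, 8 mm above the bench; axes as the bed's
- nest4 (a point): fourth (nearest the catch) nest; the centre of the nest's floor, 8 mm above the bench; axes as the bed's
- bar (a joint): angle of the hold-down bar, rad: 0 = level in its catch (hard stop), grows as it opens upward, 1.57 = upright, stop at 1.9. Square steel bar 14 x 14 mm, black rubber end, 295 mm long, hinged at the bed's +y end about the bed's x; closed it runs along -y, its centre 29 mm (top 36 mm) above the bench. Stiff hinge (0.3 N m friction): stays where left, about 2 N at its end swings it.
- bar_hinge (a point): hinge axis of the bar, 29 mm above the bench, 22 mm to the -x side of the lugs' tabs; axes as the bed's; the closed bar runs 4 mm over the lugs' base plates
- bar_end (a point): point on the bar's centre line 250 mm from its hinge (moves with it); when closed it lies between the fourth nest and the catch
- catch (a point): the bar's centre line in the catch, a U of two steel cheeks 16 mm along y whose tops stay 6 mm below the closed bar's top; 271 mm from the hinge
- valve (a joint): angle of the air valve's lever, rad: 0 = shut, at its stop, leaning 0.6 rad (34 degrees) from upright to the valve's -x; grows as it swings to the valve's +x, stop at 1.25; the 40 degree mark (the thickest line of the dial; lines at 0, 20, 40, 60 degrees) is 0.698. Stays where it is left (0.1 N m friction).
- valve_knob (a point): centre of the black ball, 28 mm diameter, on top of the valve lever, 110 mm from the pivot; it can be pinched from above across the valve's y
- valve_pivot (a point): pivot of the valve lever, 50 mm above the bench, level with the top of the grey valve block 100 (x) x 60 (y) x 50 mm; the lever turns about its y axis; axes as the valve block's (x is the way the lever opens)
- palm (a joint): travel of the palm plunger, m: 0 = up, 0.018 = down on its stop; springs back when let go; needs 3.6 N to start and 9 N at the stop
- palm_top (a point): centre of the top face of the palm plunger's black mushroom head, 50 mm diameter, 86 mm above the bench when up; moves down with it; stands on a grey block 75 x 75 x 40 mm
- lug1: steel lifting lug: flat base plate 70 (its x) x 42 (its y) x 10 mm with an upright tab in the middle, 10 mm thick (x) x 36 mm wide (y), rounded top about 60 mm above the underside, with a dark eye at 44 mm. Mass 0.3 to 0.5 kg. Origin: centre of the underside; z is up along the tab. Grip it across the tab (fingers closing along its x). Half a turn about z makes no difference. May be absent (None).
- lug2: steel lifting lug: flat base plate 70 (its x) x 42 (its y) x 10 mm with an upright tab in the middle, 10 mm thick (x) x 36 mm wide (y), rounded top about 60 mm above the underside, with a dark eye at 44 mm. Mass 0.3 to 0.5 kg. Origin: centre of the underside; z is up along the tab. Grip it across the tab (fingers closing along its x). Half a turn about z makes no difference. May be absent (None).
- lug3: steel lifting lug: flat base plate 70 (its x) x 42 (its y) x 10 mm with an upright tab in the middle, 10 mm thick (x) x 36 mm wide (y), rounded top about 60 mm above the underside, with a dark eye at 44 mm. Mass 0.3 to 0.5 kg. Origin: centre of the underside; z is up along the tab. Grip it across the tab (fingers closing along its x). Half a turn about z makes no difference. May be absent (None).
- lug4: steel lifting lug: flat base plate 70 (its x) x 42 (its y) x 10 mm with an upright tab in the middle, 10 mm thick (x) x 36 mm wide (y), rounded top about 60 mm above the underside, with a dark eye at 44 mm. Mass 0.3 to 0.5 kg. Origin: centre of the underside; z is up along the tab. Grip it across the tab (fingers closing along its x). Half a turn about z makes no difference. May be absent (None).
Not all that is in view belongs to the job. What is shaped like the lug3 but pink is not meant.

How it is judged:
By the outcome, as a careful person would: the job done as asked, in the order asked, and still so for the second after the job is handed in, with the robot touching nothing.
Of lug1, lug2, lug3, lug4 only 2 to 4 are there at a start; the rules pass over those that are not, and their reading is None.
At some moment in a run one of lug1, lug2, lug3, lug4 may be knocked a few centimetres aside while the robot is not near it.
Once in a run the grip may slacken for a moment while it holds something.
It also fails if it takes over 210 s, if anything falls off the work surface, if the arm or the gripper's body presses on something with over 40 N, if the wrist force passes 120 N, or if a joint passes its speed limit or range.

## Working session

There is one attempt and no reset: what is moved stays moved. The work goes in short steps, Python scripts to look and compute and a tool call to move; the robot and the scene stay as the last step left them, time stands still between calls to the robot, and variables do not carry over. Pictures are saved under pics/ and viewed, at most 14 in all, crops included, and the job is handed in when it is done.

Besides the shell and the picture viewer there is one more tool, called as name([rows], argument=value, ...), one row to a line, values as JSON. play_rows: Moves the arm, as the interface text tells. Shifts and turns lie within -1 to 1; 1 stands for 0.02 m of shift or 6 degrees of turn. Its arguments: {"type":"object","properties":{"increments":{"type":"array"},"newtons":{"type":"number"}},"required":["increments"]}

```bash
ls; mkdir -p pics; cat > h.py <<'E'
import numpy as np, cv2
from rig import env
def snap(n):
    s=env.snapshot(n); s['f']=192/np.tan(np.radians(s['fov_y'])/2); s['inv']=np.linalg.inv(s['view']); return s
def pts(s):
    z=s['z_map']; v,u=np.mgrid[0:384,0:512]
    c=np.stack([(u-s['cx'])/s['f']*z,-(v-s['cy'])/s['f']*z,-z,np.ones_like(z)],-1)
    return (c@s['inv'].T)[...,:3]
def ray(s,u,v,h):
    d=s['inv'][:3,:3]@np.array([(u-s['cx'])/s['f'],-(v-s['cy'])/s['f'],-1]); o=s['inv'][:3,3]
    return o+d*(h-o[2])/d[2]
E
python3 - <<'E'
from h import *
for n in ('top','side'):
    s=snap(n); cv2.imwrite(f'pics/{n}0.png',s['color'])
    print(n,{k:v for k,v in s.items() if k not in('color','z_map','inv')})
    np.savez(f'{n}0.npz',P=pts(s),c=s['color'])
print(env.sense())
E
```

```text
pics
top {'fov_y': 55.890714233978315, 'cx': 251.1782258310937, 'cy': 189.63140877342286, 'view': array([[-0.02361763, -0.99944056, -0.02368086, -0.01888057],
       [ 0.99861866, -0.02469707,  0.0463771 , -0.45485842],
       [-0.04693601, -0.02255283,  0.99864327, -1.10402122],
       [ 0.        ,  0.        ,  0.        ,  1.        ]]), 'f': np.float64(361.9317689404856)}
side {'fov_y': 56.67983143552444, 'cx': 262.1398498692839, 'cy': 189.46594899514864, 'view': array([[-0.95386616, -0.29984436, -0.01525463,  0.4452392 ],
       [ 0.19621907, -0.66105796,  0.72422403, -0.22463218],
       [-0.22723869,  0.68781955,  0.689396  , -0.71934018],
       [ 0.        ,  0.        ,  0.        ,  1.        ]]), 'f': np.float64(355.9883456455609)}
{'clock': 0.1, 'joint_pos': array([ 1.30096841e+00,  3.20218703e-01,  1.56557051e+00, -3.73976913e-05,
        1.25740620e+00, -1.99729234e-02]), 'qd': array([ 0.00055919, -0.0005198 , -0.00286719, -0.00037876, -0.0002387 ,
        0.00113198]), 'tau': array([ 4.13406324e-04, -4.13334489e+01, -2.32509631e+01,  7.28436559e-02,
        4.20854765e-02, -7.57022553e-05]), 'tcp_pos': array([0.1420371 , 0.55665385, 0.18410449]), 'tcp_rot': array([-3.91408647e-01, -3.11691586e+00,  2.49913305e-03]), 'ft_force': array([-0.29809818,  0.53274477,  0.65904136]), 'ft_torque': array([ 0.0216901 , -0.01556474,  0.01068192]), 'gripper_force': 0.0, 'width': 0.09091463840813217}
```

View pics/top0.png

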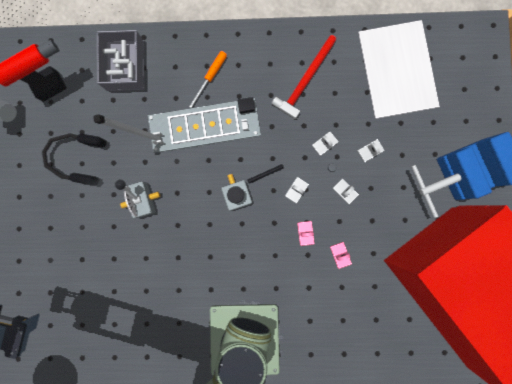

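View pics/side0.png

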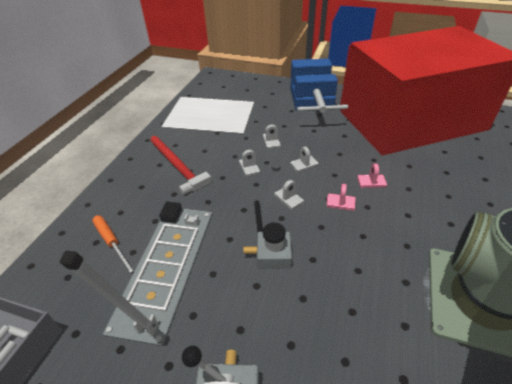

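The top view shows four white lugs at (325,143), (371,150), (297,190) and (346,191), and pink decoys at (306,233) and (341,255). The bed is at (204,125) with the open bar leaning to (99,119). The valve is at (138,200) with its knob at (120,185), and the palm is at (236,195). The side view agrees with this.

```bash
python3 - <<'E'
from h import *
d=np.load('top0.npz'); P=d['P']; c=d['c'].astype(int)
for n,(u,v) in dict(bench=(280,120),bedplate=(163,140),rib=(185,131),palm=(236,194),knob=(120,184),valve=(146,205),barend=(99,119),lug=(325,143),tabs=(297,188)).items(): print(n,P[v,u].round(4),c[v,u])
mn=c.min(2); sat=c.max(2)-mn
# white ribs + lugs
m=((mn>170)&(sat<40)).astype(np.uint8)
n,L,S,C=cv2.connectedComponentsWithStats(m)
for i in range(1,n):
    if 30<S[i,4]<3000: print(i,S[i],C[i].round(1),np.median(P[L==i],0).round(3))
t=cv2.imread('pics/top0.png'); s=cv2.imread('pics/side0.png')
a=cv2.resize(t[75:225,85:275],None,fx=4,fy=4,interpolation=cv2.INTER_CUBIC); cv2.imwrite('pics/c1.png',a[:600,:800])
b=cv2.resize(t[120:275,270:400],None,fx=3,fy=3,interpolation=cv2.INTER_CUBIC)
e=cv2.resize(s[310:384,150:280],None,fx=3,fy=3,interpolation=cv2.INTER_CUBIC)
e=cv2.copyMakeBorder(e,0,b.shape[0]-e.shape[0],0,0,0)
cv2.imwrite('pics/c2.png',np.hstack([b,e]))
E
```

```text
bench [ 0.6703 -0.1249  0.0011] [104  99  96]
bedplate [0.6165 0.2422 0.007 ] [174 166 159]
rib [0.6426 0.1724 0.0083] [186 184 172]
palm [0.4393 0.0124 0.0848] [66 63 64]
knob [0.4708 0.3174 0.1646] [61 57 56]
valve [0.4142 0.283  0.0536] [186 183 171]
barend [0.6084 0.3042 0.3198] [41 40 41]
lug [ 0.5895 -0.2576  0.0276] [86 82 83]
tabs [ 0.4532 -0.1651  0.0635] [236 234 233]
3 [121  40   4  16  54] [122.7  47.5] [0.907 0.357 0.032]
4 [105  48  24  19 130] [116.2  56.7] [0.867 0.377 0.037]
5 [128  61   4  16  45] [129.2  69.4] [0.833 0.338 0.033]
6 [107  70  16   4  53] [113.9  71.4] [0.827 0.384 0.038]
7 [190  80  17  27  49] [197.9  93.3] [0.758 0.128 0.017]
8 [273  97  27  20 210] [285.9 106.7] [ 0.704 -0.143  0.026]
9 [166 105  75  40 836] [203.5 124.2] [0.661 0.114 0.014]
17 [240 118   8  11  69] [243.7 123.3] [ 0.658 -0.013  0.023]
34 [324 132  14  14 113] [330.4 138.4] [ 0.601 -0.276  0.012]
35 [313 138  15  17 136] [319.7 146.7] [ 0.581 -0.245  0.01 ]
36 [371 139  13  14  92] [377.3 145.7] [ 0.575 -0.415  0.012]
38 [358 145  15  17 140] [365.  153.1] [ 0.558 -0.382  0.01 ]
40 [413 165  48  52 413] [434.4 186.7] [ 0.452 -0.549  0.078]
41 [285 177  24  26 294] [296.3 189.5] [ 0.45  -0.168  0.011]
42 [333 179  26  25 275] [345.4 191. ] [ 0.442 -0.315  0.011]
53 [227 201  11   8  37] [231.3 205. ] [0.408 0.031 0.041]
```

View pics/c1.png

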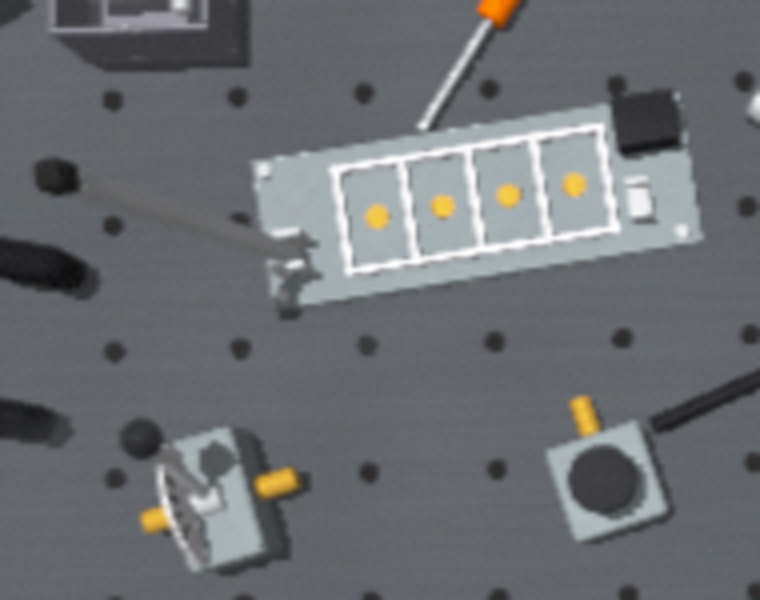

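View pics/c2.png

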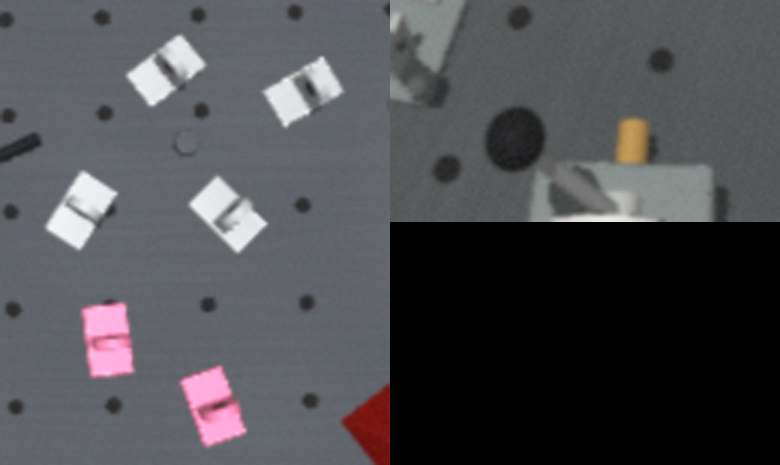

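The crops show the nests with orange dots, and the catch at right. The valve's dial is on its left face, with the lever leaning up the picture. I need the dial lines to tell which way it opens.

```bash
python3 - <<'E'
from h import *
t=cv2.imread('pics/top0.png'); s=cv2.imread('pics/side0.png')
a=cv2.resize(t[178:222,110:162],None,fx=11,fy=11,interpolation=cv2.INTER_CUBIC)
e=cv2.resize(s[344:384,180:262],None,fx=5,fy=5,interpolation=cv2.INTER_CUBIC)
e=cv2.resize(e,None,fx=.5,fy=.5)
e=cv2.copyMakeBorder(e,0,a.shape[0]-e.shape[0],0,0,0)
cv2.imwrite('pics/c3.png',np.hstack([a,e]))
P=np.load('top0.npz')['P']; c=np.load('top0.npz')['c'].astype(int)
S=dict(box=(245,105),catch=(244,124),hinge=(158,136))
for k,(u,v) in S.items(): print(k,P[v-1:v+2,u-1:u+2].reshape(-1,3).round(3).tolist()[::2])
# knob, palm top centres
q=P.reshape(-1,3)
def sel(cx,cy,r,z0,z1):
    k=(np.hypot(q[:,0]-cx,q[:,1]-cy)<r)&(q[:,2]>z0)&(q[:,2]<z1); return k
k=sel(.4708,.317,.03,.145,.2); print('knob',k.sum(),q[k].mean(0),q[k][:,2].max())
A=np.c_[2*q[k],np.ones(k.sum())]; w=np.linalg.lstsq(A,(q[k]**2).sum(1),rcond=None)[0]; print('sphere',w[:3],np.sqrt(w[3]+w[:3]@w[:3]))
k=sel(.44,.012,.05,.078,.095); print('palm',k.sum(),q[k].mean(0),cv2.minEnclosingCircle(q[k][:,:2].astype(np.float32)))
k=sel(.42,.28,.09,.042,.056); print('valveblock',k.sum(),cv2.minAreaRect(q[k][:,:2].astype(np.float32)), q[k].mean(0))
k=sel(.64,.115,.3,.003,.03)&(abs(q[:,0]-.65)<.12)&(abs(q[:,1]-.11)<.2); print('bed',cv2.minAreaRect(q[k][:,:2].astype(np.float32)),k.sum())
# dots
h=cv2.cvtColor(t,cv2.COLOR_BGR2HSV); m=((h[...,0]>8)&(h[...,0]<28)&(h[...,1]>120)).astype(np.uint8)
n,L,St,C=cv2.connectedComponentsWithStats(m)
s=snap('top')
for i in range(1,n):
    if 8<St[i,4]<200 and 170<C[i][0]<240 and 100<C[i][1]<150: print(C[i],St[i,4],ray(s,*C[i],.008).round(4))
E
```

```text
box [[0.715, -0.015, 0.034], [0.714, -0.021, 0.037], [0.711, -0.018, 0.036], [0.708, -0.015, 0.038], [0.709, -0.021, 0.033]]
catch [[0.659, -0.01, 0.025], [0.659, -0.016, 0.023], [0.657, -0.013, 0.02], [0.652, -0.01, 0.026], [0.653, -0.016, 0.023]]
hinge [[0.625, 0.25, 0.045], [0.63, 0.251, 0.021], [0.622, 0.248, 0.043], [0.618, 0.249, 0.049], [0.621, 0.247, 0.036]]
knob 88 [0.47021966 0.3179341  0.16213576] 0.17005941235855626
sphere [0.47096989 0.32011775 0.15564517] 0.01241943090910312
palm 233 [0.43861103 0.01434083 0.08654216] ((0.4386192262172699, 0.014163872227072716), 0.02490781992673874)
valveblock 479 ((0.43217265605926514, 0.30954307317733765), (0.10018070787191391, 0.06180606409907341), 14.274184226989746) [0.43190131 0.30032313 0.05072697]
bed ((0.6501594185829163, 0.1100459173321724), (0.39927905797958374, 0.239521324634552), 89.96334838867188) 4742
[228.09090909 120.90909091] 22 [0.6706 0.0371 0.008 ]
[211.86363636 123.31818182] 22 [0.6645 0.0879 0.008 ]
[195.14285714 126.19047619] 21 [0.6569 0.1404 0.008 ]
[179. 129.] 21 [0.6495 0.1912 0.008 ]
```

View pics/c3.png

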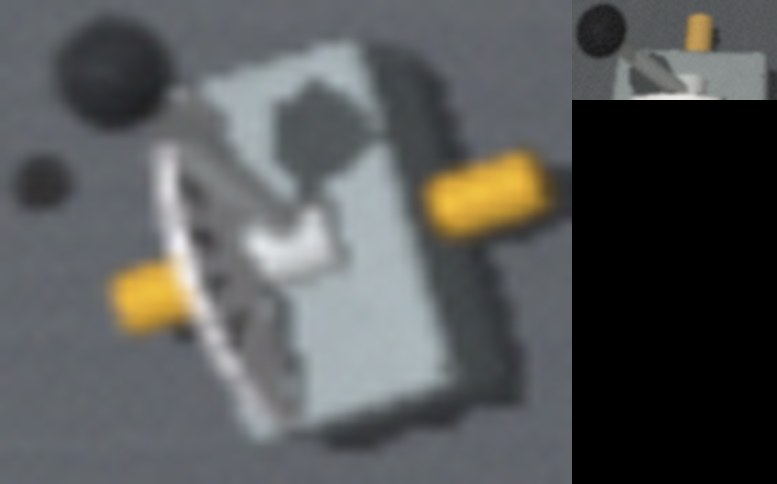

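The dial shows dark line ends at about (190,185), (205,240), (225,300) and (240,335) in the crop. I'll unwrap the dial plane by lever angle to see which line is thickest.

```bash
python3 - <<'E'
from h import *
s=snap('top'); c0=np.array([.4322,.3095,.05]); a=np.radians(14.3)
X=np.array([np.cos(a),np.sin(a),0]);Y=np.array([-np.sin(a),np.cos(a),0]);Z=np.array([0,0,1.])
P=np.load('top0.npz')['P']; B=(P-c0)@np.stack([X,Y,Z]).T
k=(abs(B[...,0])<.09)&(abs(B[...,1])<.06)&(B[...,2]>.012)&(B[...,2]<.1)
print('tall pts n',k.sum(),np.percentile(B[k],[2,25,50,75,98],0).round(4).tolist())
imgs=[]
g=cv2.cvtColor(s['color'],cv2.COLOR_BGR2GRAY).astype(np.float32)
th=np.radians(np.arange(-50,50.1,1)); r=np.arange(.02,.1,.001)
for yo in (.018,.022,.026,.03):
    R,T=np.meshgrid(r,th,indexing='ij')
    W=c0+R[...,None]*(np.sin(T)[...,None]*X+np.cos(T)[...,None]*Z)+yo*Y
    C=W@s['view'][:3,:3].T+s['view'][:3,3]
    u=s['cx']+s['f']*C[...,0]/-C[...,2]; v=s['cy']-s['f']*C[...,1]/-C[...,2]
    im=cv2.remap(g,u.astype(np.float32),v.astype(np.float32),cv2.INTER_CUBIC)
    imgs.append(cv2.resize(np.flipud(im),None,fx=7,fy=1.7,interpolation=cv2.INTER_LINEAR)); 
    imgs.append(np.zeros((6,imgs[-1].shape[1]),np.float32))
cv2.imwrite('pics/dial.png',np.clip(np.vstack(imgs),0,255))
E
```

```text
tall pts n 180 [[-0.0416, -0.004, 0.0123], [-0.0138, 0.0005, 0.0227], [0.0039, 0.0139, 0.0354], [0.0164, 0.015, 0.0469], [0.0324, 0.0172, 0.0828]][ WARN:0@1.360] global loadsave.cpp:1063 imwrite_ Unsupported depth image for selected encoder is fallbacked to CV_8U.
```

View pics/dial.png

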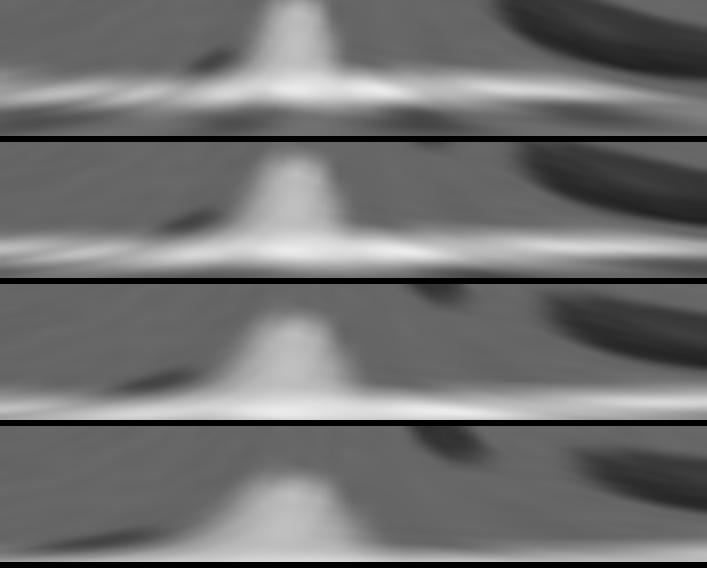

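The dial plane sits nearer y'=+0.0145 than I assumed, so the rim comes out flattened here. I'll read the profile numerically at that offset.

```bash
python3 - <<'E'
from h import *
s=snap('top'); c0=np.array([.4322,.3095,.05]); a=np.radians(14.3)
X=np.array([np.cos(a),np.sin(a),0]);Y=np.array([-np.sin(a),np.cos(a),0]);Z=np.array([0,0,1.])
g=cv2.cvtColor(s['color'],cv2.COLOR_BGR2GRAY).astype(np.float32)
th=np.radians(np.arange(-58,59,4)); print(np.degrees(th).round().astype(int).tolist())
for yo in (.010,.013):
  for r in (.03,.035,.04,.045,.05,.055,.06):
    W=c0+r*(np.sin(th)[:,None]*X+np.cos(th)[:,None]*Z)+yo*Y
    C=W@s['view'][:3,:3].T+s['view'][:3,3]
    u=s['cx']+s['f']*C[...,0]/-C[...,2]; v=s['cy']-s['f']*C[...,1]/-C[...,2]
    print(yo,r,cv2.remap(g,u.astype(np.float32)[None],v.astype(np.float32)[None],cv2.INTER_CUBIC)[0].round().astype(int).tolist())
E
```

```text
[-58, -54, -50, -46, -42, -38, -34, -30, -26, -22, -18, -14, -10, -6, -2, 2, 6, 10, 14, 18, 22, 26, 30, 34, 38, 42, 46, 50, 54, 58]
0.01 0.03 [99, 102, 105, 110, 119, 121, 117, 114, 111, 111, 112, 110, 112, 116, 113, 115, 117, 115, 114, 115, 119, 124, 126, 126, 124, 120, 115, 111, 109, 109]
0.01 0.035 [101, 105, 109, 109, 109, 111, 108, 103, 110, 112, 113, 109, 111, 112, 113, 111, 109, 113, 112, 116, 121, 124, 125, 126, 121, 113, 105, 101, 102, 109]
0.01 0.04 [110, 108, 111, 111, 111, 109, 105, 92, 95, 111, 111, 99, 107, 112, 105, 98, 104, 111, 109, 107, 111, 123, 130, 125, 114, 108, 101, 99, 100, 102]
0.01 0.045 [120, 115, 112, 111, 111, 111, 107, 87, 84, 104, 110, 93, 93, 110, 97, 79, 95, 106, 96, 89, 107, 126, 128, 121, 110, 102, 103, 106, 109, 115]
0.01 0.05 [117, 117, 115, 113, 115, 111, 109, 86, 81, 100, 112, 89, 85, 112, 90, 66, 98, 105, 84, 80, 109, 128, 126, 112, 101, 101, 106, 110, 117, 123]
0.01 0.055 [129, 130, 134, 134, 131, 125, 134, 106, 108, 111, 125, 103, 94, 117, 112, 77, 107, 117, 87, 88, 119, 129, 117, 101, 100, 107, 121, 122, 101, 99]
0.01 0.06 [123, 148, 157, 15
[... 527 characters left out ...]
3, 72, 103, 106, 91, 79, 94, 116, 128, 126, 121, 111, 104, 102, 104]
0.013 0.045 [116, 116, 117, 113, 119, 111, 89, 94, 99, 120, 106, 87, 93, 112, 106, 81, 80, 107, 107, 85, 81, 104, 124, 127, 120, 107, 101, 101, 105, 108]
0.013 0.05 [137, 138, 142, 140, 139, 150, 133, 125, 138, 141, 145, 129, 119, 144, 140, 117, 124, 137, 122, 99, 105, 131, 138, 127, 104, 101, 101, 108, 117, 123]
0.013 0.055 [157, 160, 165, 168, 160, 168, 185, 165, 180, 166, 184, 186, 180, 195, 189, 194, 175, 167, 166, 173, 184, 175, 149, 105, 100, 100, 101, 117, 100, 84]
0.013 0.06 [137, 164, 168, 170, 158, 148, 166, 182, 171, 183, 187, 212, 221, 228, 222, 235, 190, 191, 212, 210, 190, 163, 108, 96, 79, 68, 64, 49, 57, 72]
```

The dial lines sit at leans of about -32, -13, +4 (darkest) and +22 degrees. They match -34, -14, +6 and +26, so the lever opens toward world +x (yaw 14.3°) and now stands at about 55°. I'll go to the knob.

play_rows([
  [1,0.95,-0.7,0.2,0,0,0.4],
  [1,0.95,-0.7,0.2,0,0,0.4],
  [1,0.95,-0.7,0.2,0,0,0.4],
  [1,0.95,-0.7,0.2,0,0,0.4],
  [1,0.95,-0.7,0.2,0,0,0.4],
  [1,0.95,-0.7,0.2,0,0,0.4],
  [1,0.95,-0.7,0.2,0,0,0.4],
  [1,0.95,-0.7,0.2,0,0,0.4],
  [1,0.95,-0.7,0.2,0,0,0.4],
  [1,0.95,-0.7,0.2,0,0,0.4],
  [1,0.95,-0.7,0.2,0,0,0.4],
  [1,0.95,-0.7,0.2,0,0,0.4],
], newtons=15)

```text
clock: 1.25
tcp_pos: [0.3709, 0.3883, 0.233]
tcp_rot: [0.399, -3.116, -0.0]
ft_force: [-0.1, 0.9, 1.1]
width: 0.0913
gripper_force: 0.0
```

play_rows([
  [1,0.9,-0.6,0,0,0,0],
  [1,0.9,-0.6,0,0,0,0],
  [1,0.9,-0.6,0,0,0,0],
  [1,0.9,-0.6,0,0,0,0],
  [1,0.9,-0.6,0,0,0,0],
  [1,0.5,-0.5,0,0,0,0],
  [1,0,0,0,0,0,0],
  [1,0,0,0,0,0,0],
])

```text
clock: 1.92
tcp_pos: [0.47, 0.3189, 0.2326]
tcp_rot: [0.394, -3.116, -0.001]
ft_force: [-0.2, -0.0, -0.5]
width: 0.0913
gripper_force: 0.0
```

```bash
cat >> h.py <<'E'
from scipy.spatial.transform import Rotation as Ro
def tool():
    e=env.sense(); y=Ro.from_rotvec(e['tcp_rot']).as_matrix()
    return e,np.degrees(np.arctan2(y[1,1],y[0,1])),y[:,2]
def plan(x,y,z,yaw):
    e,a,zz=tool(); d=(yaw-a+90)%180-90
    print('tcp',e['tcp_pos'].round(4),'yaw',a.round(2),'zax',zz.round(3),'F',e['ft_force'].round(1),'w',round(e['width'],4),'j',e['joint_pos'].round(2),'t',round(e['clock'],1))
    print('shift units',((np.array([x,y,z])-e['tcp_pos'])/.02).round(2),'turn units',round(d/6,2))
E
python3 -c "
from h import *
plan(.470,.319,.134,104.3)"
```

```text
tcp [0.47   0.3189 0.2326] yaw 104.41 zax [-0.001  0.    -1.   ] F [-0.2 -0.  -0.5] w 0.0913 j [ 0.58  0.28  1.5   0.    1.36 -1.25] t 1.9
shift units [-0.    0.01 -4.93] turn units -0.02
```

play_rows([
  [1,0,0,-0.9,0,0,0],
  [1,0,0,-0.9,0,0,0],
  [1,0,0,-0.9,0,0,0],
  [1,0,0,-0.9,0,0,0],
  [1,0,0,-0.9,0,0,0],
  [1,0,0,-0.4,0,0,0],
  [-1,0,0,0,0,0,0],
  [-1,0,0,0,0,0,0],
  [-1,0,0,0,0,0,0],
  [-1,0,0,0,0,0,0],
  [-1,0,0,0,0,0,0],
  [-1,0,0,0,0,0,0],
])

```text
clock: 2.92
tcp_pos: [0.4705, 0.3194, 0.1356]
tcp_rot: [-0.396, 3.115, 0.001]
ft_force: [0.3, 0.6, -0.2]
width: 0.0542
gripper_force: 0.0
```

```bash
python3 - <<'E'
from h import *
e,a,z=tool(); print(e['tcp_pos'],e['width'],e['gripper_force'],e['ft_force'])
# arc plan from lean 20.8 to -37 about X
A=np.radians(14.3); th=np.radians(np.linspace(20.8,-36,12)); L=.11
k=np.c_[L*np.sin(th)*np.cos(A),L*np.sin(th)*np.sin(A),L*np.cos(th)]; print((np.diff(k,axis=0)/.02).round(2).tolist())
E
```

```text
[0.47048146 0.31939826 0.13564567] 0.05415539061509924 0.0 [ 0.25764046  0.60444865 -0.19463136]
[[-0.46, -0.12, 0.15], [-0.47, -0.12, 0.11], [-0.48, -0.12, 0.07], [-0.48, -0.12, 0.02], [-0.48, -0.12, -0.02], [-0.48, -0.12, -0.07], [-0.47, -0.12, -0.11], [-0.46, -0.12, -0.15], [-0.44, -0.11, -0.19], [-0.42, -0.11, -0.23], [-0.4, -0.1, -0.27]]
```

play_rows([
  [-1,0,0,0,0,0,0],
  [-1,0,0,0,0,0,0],
  [-1,0,0,0,0,0,0],
  [-1,0,0,0,0,0,0],
  [-1,0,0,0,0,0,0],
  [-1,0,0,0,0,0,0],
  [-1,0,0,0,0,0,0],
])

```text
clock: 3.5
tcp_pos: [0.471, 0.3198, 0.1356]
tcp_rot: [-0.396, 3.114, 0.002]
ft_force: [0.7, -0.1, 4.0]
width: 0.0076
gripper_force: 3.3
```

play_rows([
  [-1,-0.46,-0.12,0.15,0,0,0],
  [-1,-0.47,-0.12,0.11,0,0,0],
  [-1,-0.48,-0.12,0.07,0,0,0],
  [-1,-0.48,-0.12,0.02,0,0,0],
  [-1,-0.48,-0.12,-0.02,0,0,0],
  [-1,-0.48,-0.12,-0.07,0,0,0],
  [-1,-0.47,-0.12,-0.11,0,0,0],
  [-1,-0.46,-0.12,-0.15,0,0,0],
  [-1,-0.44,-0.11,-0.19,0,0,0],
  [-1,-0.42,-0.11,-0.23,0,0,0],
  [-1,-0.4,-0.1,-0.27,0,0,0],
  [-1,0,0,0,0,0,0],
])

```text
clock: 4.5
tcp_pos: [0.3668, 0.2923, 0.1197]
tcp_rot: [0.397, -3.113, 0.003]
ft_force: [0.3, -0.6, -0.3]
width: 0.0005
gripper_force: 0.0
```

The fingers went past the ball. Let me see where the lever is now.

```bash
cat >> h.py <<'E'
def knob(s,cx,cy,r=.05):
    h=cv2.cvtColor(s['color'],cv2.COLOR_BGR2GRAY); q=pts(s).reshape(-1,3)
    k=(np.hypot(q[:,0]-cx,q[:,1]-cy)<r)&(q[:,2]>.135)&(q[:,2]<.175)&(h.ravel()<75)
    if k.sum()>9:
        w=np.linalg.lstsq(np.c_[2*q[k],np.ones(k.sum())],(q[k]**2).sum(1),rcond=None)[0]; print('knob',k.sum(),q[k].mean(0).round(3),w[:3].round(4))
E
python3 - <<'E'
from h import *
im=[]
for n,r in (('top',(165,90,60,75)),('side',(320,140,64,130))):
    s=snap(n); y,x,hh,w=r
    im.append(cv2.resize(s['color'][y:y+hh,x:x+w],(400,int(400*hh/w)),interpolation=cv2.INTER_CUBIC))
    knob(s,.44,.31,.09)
H=max(i.shape[0] for i in im); cv2.imwrite('pics/v1.png',np.hstack([cv2.copyMakeBorder(i,0,H-i.shape[0],0,0,0) for i in im]))
E
```

```text
knob 82 [0.472 0.318 0.162] [0.4721 0.3202 0.156 ]
knob 439 [0.444 0.319 0.161] [0.4164 0.3158 0.1711]
```

View pics/v1.png

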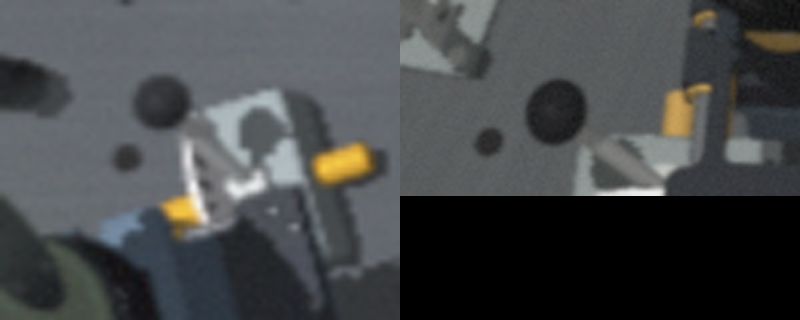

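The lever has not moved, with the knob still at (0.472, 0.320, 0.156). In the side crop one finger stands right of the knob. I'll check the TCP against the camera by projecting it.

```bash
cat >> h.py <<'E'
def proj(s,p):
    C=s['view'][:3,:3]@np.array(p)+s['view'][:3,3]; return s['cx']+s['f']*C[0]/-C[2], s['cy']-s['f']*C[1]/-C[2]
E
python3 - <<'E'
from h import *
e,a,z=tool(); t=e['tcp_pos']; print(t,a)
for n in ('side','top'):
    s=snap(n); q=pts(s)
    print(n,'tcp px',np.round(proj(s,t),1),'+60mm',np.round(proj(s,t+[0,0,.06]),1),'knob px',np.round(proj(s,[.4715,.320,.154]),1))
    k=(q[...,2]>.06)&(np.hypot(q[...,0]-t[0],q[...,1]-t[1])<.12)&(q[...,2]<.25)
    b=q[k]
    for lo in np.arange(.06,.24,.02):
        w=b[(b[:,2]>=lo)&(b[:,2]<lo+.02)]
        if len(w)>5: print(round(lo,2),len(w),np.percentile(w,[5,50,95],0).round(3)[:,:2].tolist())
E
```

```text
[0.36920639 0.29356904 0.12085755] 104.50667539977123
side tcp px [264.3 367.3] +60mm [263.8 350.2] knob px [189.  354.7]
0.06 48 [[0.43, 0.301], [0.434, 0.311], [0.438, 0.316]]
0.08 102 [[0.426, 0.311], [0.44, 0.317], [0.447, 0.329]]
0.1 64 [[0.445, 0.312], [0.449, 0.317], [0.453, 0.321]]
0.12 60 [[0.452, 0.314], [0.456, 0.319], [0.46, 0.323]]
0.14 186 [[0.358, 0.302], [0.461, 0.325], [0.48, 0.333]]
0.16 302 [[0.352, 0.301], [0.462, 0.315], [0.476, 0.328]]
0.18 66 [[0.349, 0.302], [0.363, 0.305], [0.379, 0.31]]
0.22 192 [[0.343, 0.309], [0.362, 0.318], [0.387, 0.323]]
top tcp px [134.8 221.2] +60mm [126.9 222.1] knob px [120.6 184. ]
0.06 54 [[0.421, 0.303], [0.435, 0.32], [0.467, 0.333]]
0.08 55 [[0.418, 0.309], [0.438, 0.323], [0.451, 0.331]]
0.1 21 [[0.426, 0.31], [0.451, 0.313], [0.457, 0.325]]
0.12 14 [[0.456, 0.313], [0.459, 0.315], [0.464, 0.319]]
0.14 27 [[0.461, 0.309], [0.471, 0.312], [0.485, 0.324]]
0.16 60 [[0.463, 0.312], [0.471, 0.32], [0.482, 0.33]]
0.22 14 [[0.331, 0.212], [0.378, 0.22], [0.413, 0.297]]
```

The positions agree, so the ball just escaped the pads. Pushing it with the shut fingers from the +x side is more robust: go over, come down beyond the ball and sweep back.

play_rows([
  [-1,0,0,1,0,0,0],
  [-1,0,0,1,0,0,0],
  [-1,0,0,1,0,0,0],
  [-1,0,0,1,0,0,0],
  [-1,1,0.26,0.3,0,0,0],
  [-1,1,0.26,0,0,0,0],
  [-1,1,0.26,0,0,0,0],
  [-1,1,0.26,0,0,0,0],
  [-1,1,0.26,0,0,0,0],
  [-1,1,0.26,0,0,0,0],
  [-1,1,0.26,0,0,0,0],
  [-1,0.4,0.1,0,0,0,0],
])

```text
clock: 5.7
tcp_pos: [0.5202, 0.3325, 0.2066]
tcp_rot: [-0.394, 3.115, 0.001]
ft_force: [-0.9, -0.1, -0.3]
width: 0.0004
gripper_force: 0.0
```

play_rows([
  [-1,0,0,0,0,0,0],
  [-1,0,0,-1,0,0,0],
  [-1,0,0,-1,0,0,0],
  [-1,0,0,-1,0,0,0],
  [-1,0,0,-0.9,0,0,0],
  [-1,0,0,0,0,0,0],
  [-1,0,0,0,0,0,0],
])

```text
clock: 6.28
tcp_pos: [0.5162, 0.3316, 0.1288]
tcp_rot: [0.396, -3.114, 0.001]
ft_force: [-0.5, -0.9, 1.0]
width: 0.0007
gripper_force: 0.0
```

```bash
python3 -c "
from h import *
plan(.4012,.3016,.13,104.3)"
```

```text
tcp [0.5162 0.3316 0.1288] yaw 104.5 zax [-0.002 -0.001 -1.   ] F [-0.5 -0.9  1. ] w 0.0007 j [ 0.55  0.42  1.56  0.    1.17 -1.27] t 6.3
shift units [-5.75 -1.5   0.06] turn units -0.03
```

play_rows([
  [-1,-0.5,-0.13,0,0,0,0],
  [-1,-0.5,-0.13,0,0,0,0],
  [-1,-0.5,-0.13,0,0,0,0],
  [-1,-0.5,-0.13,0,0,0,0],
  [-1,-0.5,-0.13,0,0,0,0],
  [-1,-0.5,-0.13,0,0,0,0],
  [-1,-0.5,-0.13,0,0,0,0],
  [-1,-0.5,-0.13,0,0,0,0],
  [-1,-0.5,-0.13,0,0,0,0],
  [-1,-0.5,-0.13,0,0,0,0],
  [-1,-0.3,-0.08,0,0,0,0],
  [-1,0,0,0,0,0,0],
])

```text
clock: 7.28
tcp_pos: [0.4091, 0.3036, 0.1287]
tcp_rot: [0.397, -3.114, 0.001]
ft_force: [0.7, -0.7, -0.5]
width: 0.0004
gripper_force: 0.0
```

play_rows([
  [-1,-0.2,-0.05,0,0,0,0],
  [-1,-0.2,-0.05,0,0,0,0],
  [-1,0,0,0,0,0,0],
])

```text
clock: 7.53
tcp_pos: [0.4026, 0.3021, 0.1286]
tcp_rot: [0.396, -3.115, 0.001]
ft_force: [-0.4, -0.5, 0.3]
width: 0.0008
gripper_force: 0.1
```

```bash
python3 -c "
from h import *
plan(.4012,.3016,.13,104.3)
for n in ('top','side'): knob(snap(n),.39,.30,.04)"
```

```text
tcp [0.4026 0.3021 0.1286] yaw 104.49 zax [-0.001 -0.001 -1.   ] F [-0.4 -0.5  0.3] w 0.0008 j [ 0.62  0.25  1.81  0.    1.08 -1.2 ] t 7.5
shift units [-0.07 -0.03  0.07] turn units -0.03
knob 38 [0.376 0.291 0.155] [0.38   0.2946 0.1493]
knob 161 [0.379 0.301 0.158] [0.3889 0.301  0.1557]
```

play_rows([
  [-1,-0.2,-0.05,0,0,0,0],
  [-1,-0.2,-0.05,0,0,0,0],
  [-1,0,0,0,0,0,0],
])

```text
clock: 7.88
tcp_pos: [0.3945, 0.3, 0.129]
tcp_rot: [0.396, -3.116, 0.0]
ft_force: [-0.1, -0.2, -0.4]
width: 0.0003
gripper_force: 0.1
```

play_rows([
  [-1,-0.2,-0.05,0,0,0,0],
  [-1,0,0,0,0,0,0],
])

```text
clock: 8.05
tcp_pos: [0.3906, 0.2992, 0.1291]
tcp_rot: [0.396, -3.116, 0.0]
ft_force: [-0.7, 0.4, 0.9]
width: 0.0005
gripper_force: 0.2
```

```bash
python3 - <<'E'
from h import *
plan(.4012,.3016,.13,104.3)
im=[]
for n,r in (('top',(165,90,60,75)),('side',(320,140,64,130))):
    s=snap(n); y,x,hh,w=r
    im.append(cv2.resize(s['color'][y:y+hh,x:x+w],(400,int(400*hh/w)),interpolation=cv2.INTER_CUBIC))
H=max(i.shape[0] for i in im); cv2.imwrite('pics/v2.png',np.hstack([cv2.copyMakeBorder(i,0,H-i.shape[0],0,0,0) for i in im]))
E
```

```text
tcp [0.3906 0.2992 0.1291] yaw 104.49 zax [-0.001 -0.    -1.   ] F [-0.7  0.4  0.9] w 0.0005 j [ 0.63  0.24  1.83  0.    1.07 -1.19] t 8.1
shift units [0.53 0.12 0.05] turn units -0.03
```

View pics/v2.png

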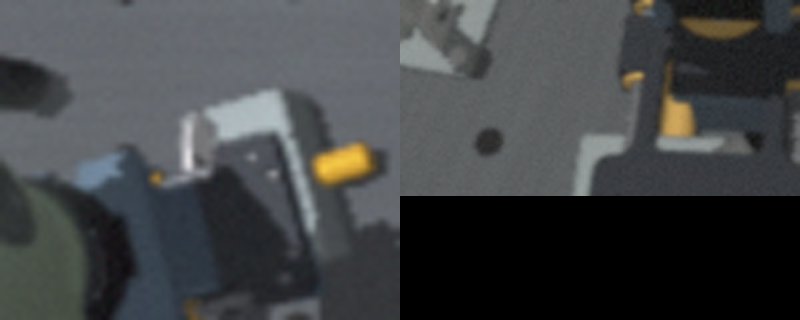

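The lever has moved with the fingers, but there is no stop force yet. I'll go on gently.

play_rows([
  [-1,-0.2,-0.05,0,0,0,0],
  [-1,-0.2,-0.05,0,0,0,0],
  [-1,0,0,0,0,0,0],
])

```text
clock: 8.4
tcp_pos: [0.3824, 0.297, 0.129]
tcp_rot: [0.396, -3.116, 0.0]
ft_force: [-1.0, -0.2, 0.1]
width: 0.0005
gripper_force: 0.2
```

play_rows([
  [-1,-0.2,-0.05,0,0,0,0],
  [-1,-0.2,-0.05,0,0,0,0],
  [-1,0,0,0,0,0,0],
])

```text
clock: 8.65
tcp_pos: [0.3744, 0.295, 0.1291]
tcp_rot: [0.396, -3.116, 0.0]
ft_force: [0.2, 0.2, -0.2]
width: 0.0004
gripper_force: 0.1
```

play_rows([
  [-1,-0.2,-0.05,0,0,0,0],
  [-1,-0.2,-0.05,0,0,0,0],
  [-1,0,0,0,0,0,0],
])

```text
clock: 8.9
tcp_pos: [0.3664, 0.293, 0.129]
tcp_rot: [0.396, -3.116, 0.0]
ft_force: [-0.4, -0.1, -0.1]
width: 0.0003
gripper_force: 0.1
```

play_rows([
  [-1,0,0,1,0,0,0],
  [-1,0,0,1,0,0,0],
  [-1,0,0,1,0,0,0],
  [-1,0,0,1,0,0,0],
  [1,0,0,1,0,0,0],
  [1,0,-1,0,0,0,0],
  [1,0,-1,0,0,0,0],
  [1,0,-1,0,0,0,0],
  [1,0,-1,0,0,0,0],
  [1,0,-1,0,0,0,0],
  [1,0,-1,0,0,0,0],
  [1,0,-1,0,0,0,0],
])

```text
clock: 9.9
tcp_pos: [0.3671, 0.1524, 0.2291]
tcp_rot: [-0.397, 3.116, 0.0]
ft_force: [0.2, 0.1, -0.1]
width: 0.0508
gripper_force: 0.0
```

play_rows([
  [1,0,-1,0,0,0,0],
  [1,0,-1,0,0,0,0],
  [1,0,-1,0,0,0,0],
  [1,0,-1,0,0,0,0],
  [1,0,-1,0,0,0,0],
  [1,0,0,0,0,0,0],
])

```text
clock: 10.4
tcp_pos: [0.367, 0.0511, 0.2291]
tcp_rot: [0.391, -3.117, 0.002]
ft_force: [-0.3, 0.4, 0.0]
width: 0.0898
gripper_force: 0.0
```

```bash
python3 - <<'E'
from h import *
e,a,z=tool(); print(e['tcp_pos'])
s=snap('top'); knob(s,.43,.31,.09)
s2=snap('side'); knob(s2,.43,.31,.09)
cv2.imwrite('pics/v3.png',np.hstack([cv2.resize(s['color'][165:225,90:165],(375,300),interpolation=cv2.INTER_CUBIC),cv2.resize(s2['color'][320:384,140:270],(425,300),interpolation=cv2.INTER_CUBIC)]))
E
```

```text
[0.36702626 0.05105082 0.22910087]
knob 84 [0.377 0.292 0.154] [0.377  0.2939 0.1474]
knob 331 [0.372 0.297 0.152] [0.3736 0.294  0.1443]
```

View pics/v3.png

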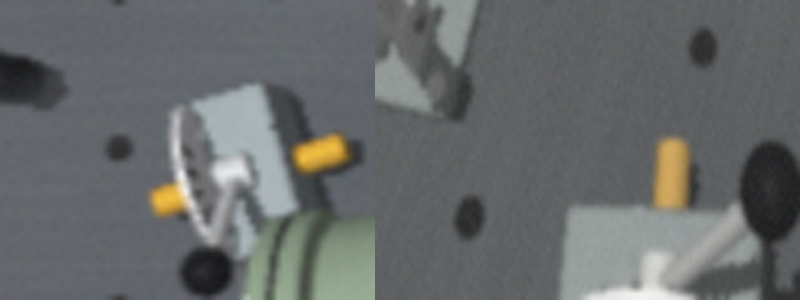

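The lever has swung back, with the knob at about (0.375, 0.294, 0.145), close to the 0 stop. But the shut fingers slid off the ball, so their real height is in question. I'll check the fingertips in the depth image.

```bash
python3 - <<'E'
from h import *
e,a,z=tool(); t=e['tcp_pos']; print(t,e['width'])
A=np.radians(a); Y=np.array([np.cos(A),np.sin(A),0]);X=np.array([np.sin(A),-np.cos(A),0])
for n in('side','top'):
    s=snap(n); q=pts(s); ok=s['z_map']>0
    b=(q-t); b=np.stack([b@X,b@Y,b[...,2]],-1)[ok&(q[...,2]>.1)]
    b=b[(abs(b[:,0])<.06)&(abs(b[:,1])<.12)]
    for lo in np.arange(-.03,.12,.01):
        w=b[(b[:,2]>=lo)&(b[:,2]<lo+.01)]
        if len(w)>3: print(n,round(lo,2),len(w),'x',w[:,0].min().round(3),w[:,0].max().round(3),'y',np.percentile(w[:,1],[0,25,50,75,100]).round(3))
    print('px',np.round(proj(s,t),0))
s=snap('side'); u,v=map(int,proj(s,t)); cv2.imwrite('pics/g.png',cv2.resize(s['color'][max(0,v-110):v+40,max(0,u-100):u+100],(800,600)))
E
```

```text
[0.36730943 0.05335091 0.22911857] 0.09099885357461826
side 0.02 4 x -0.017 0.015 y [0.053 0.053 0.053 0.054 0.054]
side 0.03 71 x -0.019 0.016 y [0.051 0.055 0.055 0.056 0.057]
side 0.04 103 x -0.019 0.015 y [0.054 0.056 0.056 0.057 0.058]
side 0.05 102 x -0.019 0.015 y [0.056 0.057 0.057 0.058 0.059]
side 0.06 123 x -0.019 0.016 y [-0.046  0.057  0.058  0.058  0.06 ]
side 0.07 199 x -0.019 0.015 y [-0.049 -0.045  0.058  0.059  0.06 ]
side 0.08 135 x -0.019 0.015 y [-0.05  -0.045  0.059  0.06   0.061]
side 0.1 84 x -0.039 0.035 y [0.077 0.081 0.082 0.082 0.083]
side 0.11 340 x -0.04 0.036 y [-0.049  0.081  0.082  0.082  0.084]
px [306. 202.]
px [216. 222.]
```

View pics/g.png

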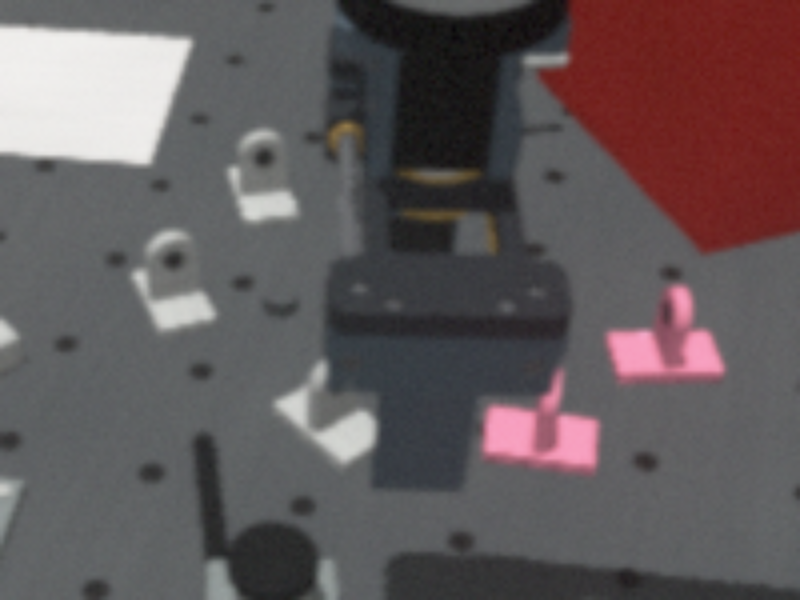

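The fingertips really stand about 26 mm higher than the reported TCP, and the body is also about 20 mm higher. That explains the lost pinch and the slide over the ball. I'll treat tip z as tcp z + 0.026 and push the ball firmly to its stop at the right height.

play_rows([
  [-1,0.25,1,0,0,0,0],
  [-1,0.25,1,0,0,0,0],
  [-1,0.25,1,0,0,0,0],
  [-1,0.25,1,0,0,0,0],
  [-1,0.25,1,0,0,0,0],
  [-1,0.25,1,0,0,0,0],
  [-1,0.25,1,0,0,0,0],
  [-1,0.25,1,0,0,0,0],
  [-1,0.25,1,0,0,0,0],
  [-1,0.25,1,0,0,0,0],
  [-1,0.25,1,0,0,0,0],
  [-1,0.25,1,0,0,0,0],
])

```text
clock: 11.65
tcp_pos: [0.4269, 0.2956, 0.2288]
tcp_rot: [0.399, -3.116, -0.0]
ft_force: [0.2, 0.4, -0.4]
width: 0.0142
gripper_force: 0.0
```

play_rows([
  [-1,0.0,0.75,0,0,0,0],
  [-1,0,0,0,0,0,0],
  [-1,0,0,-1,0,0,0],
  [-1,0,0,-1,0,0,0],
  [-1,0,0,-1,0,0,0],
  [-1,0,0,-1,0,0,0],
  [-1,0,0,-1,0,0,0],
  [-1,0,0,-1,0,0,0],
  [-1,0,0,-0.3,0,0,0],
  [-1,0,0,0,0,0,0],
])

```text
clock: 12.48
tcp_pos: [0.4259, 0.3074, 0.1017]
tcp_rot: [0.396, -3.113, 0.003]
ft_force: [-0.4, -0.9, 0.3]
width: 0.0005
gripper_force: 0.0
```

play_rows([
  [-1,-0.3,-0.08,0,0,0,0],
  [-1,-0.3,-0.08,0,0,0,0],
  [-1,-0.3,-0.08,0,0,0,0],
  [-1,-0.2,-0.05,0,0,0,0],
  [-1,-0.2,-0.05,0,0,0,0],
  [-1,0,0,0,0,0,0],
])

```text
clock: 12.98
tcp_pos: [0.401, 0.3016, 0.1038]
tcp_rot: [-0.397, 3.115, 0.001]
ft_force: [0.5, 0.0, -0.5]
width: 0.0007
gripper_force: 0.0
```

play_rows([
  [-1,-0.15,-0.04,0,0,0,0],
  [-1,0,0,0,0,0,0],
])

```text
clock: 13.15
tcp_pos: [0.4005, 0.3016, 0.1039]
tcp_rot: [-0.397, 3.111, 0.002]
ft_force: [4.5, 0.7, -0.5]
width: 0.0004
gripper_force: 2.4
```

play_rows([
  [-1,-0.15,-0.04,0,0,0,0],
  [-1,0,0,0,0,0,0],
])

```text
clock: 13.32
tcp_pos: [0.4003, 0.3016, 0.1041]
tcp_rot: [-0.397, 3.105, 0.004]
ft_force: [10.7, 0.7, -4.7]
width: 0.0005
gripper_force: 5.3
```

```bash
python3 -c "
from h import *
plan(.4012,.3016,.103,104.3)
q=pts(snap('side'));e=env.sense();t=e['tcp_pos']
k=(np.hypot(q[...,0]-t[0],q[...,1]-t[1])<.035)&(q[...,2]<.19)
print(np.percentile(q[k],[0,1,5,50],0).round(3),k.sum())
for n in ('top','side'): knob(snap(n),.37,.29,.03)"
```

```text
tcp [0.4003 0.3016 0.1041] yaw 104.57 zax [ 0.011  0.004 -1.   ] F [10.7  0.7 -4.7] w 0.0005 j [ 0.63  0.27  1.86 -0.    1.   -1.2 ] t 13.3
shift units [ 0.05 -0.   -0.06] turn units -0.05
[[0.373 0.282 0.045]
 [0.375 0.285 0.048]
 [0.384 0.287 0.048]
 [0.402 0.305 0.106]] 384
knob 41 [0.368 0.287 0.149] [0.3713 0.2919 0.1439]
knob 158 [0.369 0.301 0.15 ] [0.3767 0.2969 0.1532]
```

The lever is firmly on its 0 stop: 10.7 N of reaction, with the finger within 1 mm of where I predicted. I'll back off, rise, and measure the bed and lugs.

play_rows([
  [-1,0.5,0.13,0,0,0,0],
  [-1,0.5,0.13,0,0,0,0],
  [-1,0,0,1,0,0,0],
  [-1,0,0,1,0,0,0],
  [-1,0,0,1,0,0,0],
  [-1,0,0,1,0,0,0],
  [1,0,0,1,0,0,0],
  [1,0,0,1,0,0,0],
  [1,0,0,0.5,0,0,0],
  [1,0,0,0,0,0,0],
])

```text
clock: 14.3
tcp_pos: [0.4165, 0.306, 0.2352]
tcp_rot: [-0.396, 3.113, 0.004]
ft_force: [-0.0, 0.0, -0.2]
width: 0.0243
gripper_force: 0.0
```

```bash
cat >> h.py <<'E'
def lugs(s=None,show=True):
    s=s or snap('top'); q=pts(s); c=s['color'].astype(int); mn=c.min(2)
    # steel/white, not pink; bench area right of the bed
    m=(q[...,2]>.004)&(q[...,2]<.075)&(q[...,1]<-.07)&(q[...,1]>-.5)&(q[...,0]>.33)&(q[...,0]<.67)&(c.max(2)-mn<45)
    n,L,S,C=cv2.connectedComponentsWithStats(m.astype(np.uint8)); out=[]
    for i in range(1,n):
        if not 100<S[i,4]<700: continue
        base=(L==i)&(q[...,2]<.018)&(mn>120)
        v,u=np.nonzero(base)
        if len(u)<60: continue
        p=np.array([ray(s,a,b,.010)[:2] for a,b in zip(u,v)],np.float32)
        (x,y),(w,h),a=cv2.minAreaRect(p)
        if w<h: w,h,a=h,w,a+90
        tb=q[(L==i)&(q[...,2]>.04)]
        out.append((x,y,(a+90)%180-90)); 
        if show: print('lug',round(x,4),round(y,4),'xdir',round((a+90)%180-90,1),'size',round(w,3),round(h,3),'tab',tb.mean(0).round(3) if len(tb) else None)
    return out
E
python3 - <<'E'
from h import *
s=snap('top'); lugs(s); print(env.sense()['tcp_pos'])
c=s['color'].astype(int); mn=c.min(2)
m=((mn>170)&(c.max(2)-mn<40)).astype(np.uint8); n,L,S,C=cv2.connectedComponentsWithStats(m)
for i in range(1,n):
    if abs(C[i][0]-203)<6 and abs(C[i][1]-124)<6:
        v,u=np.nonzero(L==i); p=np.array([ray(s,a,b,.016)[:2] for a,b in zip(u,v)],np.float32); print('ribs',cv2.minAreaRect(p))
s=snap('side'); h=cv2.cvtColor(s['color'],cv2.COLOR_BGR2HSV); m=((h[...,0]>8)&(h[...,0]<28)&(h[...,1]>100)).astype(np.uint8)
n,L,S,C=cv2.connectedComponentsWithStats(m)
for i in range(1,n):
    if 8<S[i,4]<200 and 140<C[i][0]<190 and 225<C[i][1]<305: print('side dot',ray(s,*C[i],.008).round(4))
q=pts(s)
for u,v in ((71,259),(100,285),(130,312)): print('bar',q[v,u].round(3))
E
```

```text
lug 0.5933 -0.2601 xdir -53.5 size 0.071 0.044 tab [ 0.592 -0.26   0.056]
lug 0.5669 -0.4005 xdir -61.6 size 0.072 0.042 tab [ 0.567 -0.399  0.055]
lug 0.4511 -0.1693 xdir -33.5 size 0.07 0.043 tab [ 0.451 -0.169  0.058]
lug 0.443 -0.3169 xdir 43.0 size 0.069 0.043 tab [ 0.442 -0.316  0.057]
[0.41572449 0.30544747 0.23344747]
ribs ((0.6592817306518555, 0.1137123554944992), (0.11559727042913437, 0.33195438981056213), 7.571832180023193)
side dot [0.6603 0.0864 0.008 ]
side dot [0.6541 0.1373 0.008 ]
side dot [0.5713 0.165  0.008 ]
side dot [0.6471 0.1892 0.008 ]
bar [0.603 0.311 0.316]
bar [0.602 0.298 0.238]
bar [0.607 0.275 0.118]
```

All four lugs measure true to size (70 x 42 mm). I'll go to the nearest lug (0.451, -0.169), tool y along -33.5°.

play_rows([
  [0.1,0.074,-0.99,-0.07,0,0,-0.96],
  [0.1,0.074,-0.99,-0.07,0,0,-0.96],
  [0.1,0.074,-0.99,-0.07,0,0,-0.96],
  [0.1,0.074,-0.99,-0.07,0,0,-0.96],
  [0.1,0.074,-0.99,-0.07,0,0,-0.96],
  [0.1,0.074,-0.99,-0.07,0,0,-0.96],
  [0.1,0.074,-0.99,-0.07,0,0,-0.96],
  [0.1,0.074,-0.99,-0.07,0,0,-0.96],
  [0.1,0.074,-0.99,-0.07,0,0,-0.96],
  [0.1,0.074,-0.99,-0.07,0,0,-0.96],
  [0.1,0.074,-0.99,-0.07,0,0,-0.96],
  [0.1,0.074,-0.99,-0.07,0,0,-0.96],
], newtons=40)

```text
clock: 15.4
tcp_pos: [0.4319, 0.0665, 0.2144]
tcp_rot: [-1.447, -2.785, 0.003]
ft_force: [0.4, 0.7, -0.5]
width: 0.0505
gripper_force: 0.0
```

play_rows([
  [0.1,0.074,-0.99,-0.07,0,0,-0.96],
  [0.1,0.074,-0.99,-0.07,0,0,-0.96],
  [0.1,0.074,-0.99,-0.07,0,0,-0.96],
  [0.1,0.074,-0.99,-0.07,0,0,-0.96],
  [0.1,0.074,-0.99,-0.07,0,0,-0.96],
  [0.1,0.074,-0.99,-0.07,0,0,-0.96],
  [0.1,0.074,-0.99,-0.07,0,0,-0.96],
  [0.1,0.074,-0.99,-0.07,0,0,-0.96],
  [0.1,0.074,-0.99,-0.07,0,0,-0.96],
  [0.1,0.074,-0.99,-0.07,0,0,-0.96],
  [0.1,0.074,-0.99,-0.07,0,0,-0.96],
  [0.1,0.074,-0.99,-0.07,0,0,-0.96],
])

```text
clock: 16.4
tcp_pos: [0.4497, -0.1706, 0.1975]
tcp_rot: [-2.772, -1.472, 0.004]
ft_force: [0.9, 0.5, 0.2]
width: 0.0498
gripper_force: 0.0
```

```bash
python3 -c "
from h import *
plan(.4511,-.1693,-.002,-33.5)
s=snap('top'); print('peg',pts(s)[167:170,331:334].reshape(-1,3)[::4].round(3)); lugs(s)"
```

```text
tcp [ 0.4497 -0.1706  0.1975] yaw -34.05 zax [-0.004  0.002 -1.   ] F [0.9 0.5 0.2] w 0.0498 j [-0.39  0.16  1.74  0.    1.24  0.21] t 16.4
shift units [ 0.07  0.06 -9.98] turn units 0.09
peg [[ 0.402 -0.055  1.123]
 [ 0.455 -0.16   0.603]
 [ 0.453 -0.162  0.602]]
lug 0.6045 -0.2766 xdir 42.8 size 0.043 0.035 tab [ 0.595 -0.259  0.058]
lug 0.5671 -0.3994 xdir -61.5 size 0.072 0.043 tab [ 0.566 -0.399  0.055]
```

play_rows([
  [0.1,0.07,0.06,-1,0,0,0.09],
  [0.1,0,0,-1,0,0,0],
  [0.1,0,0,-1,0,0,0],
  [0.1,0,0,-1,0,0,0],
  [0.1,0,0,-1,0,0,0],
  [0.1,0,0,-1,0,0,0],
  [0.1,0,0,-1,0,0,0],
  [0.1,0,0,-1,0,0,0],
  [0.1,0,0,-0.4,0,0,0],
  [0.1,0,0,0,0,0,0],
])

```text
clock: 17.28
tcp_pos: [0.4498, -0.1677, 0.0289]
tcp_rot: [-2.759, -1.492, 0.007]
ft_force: [0.3, -0.1, 0.2]
width: 0.0503
gripper_force: 0.0
```

```bash
cat >> h.py <<'E'
def tips(n='side'):
    e,a,_=tool(); t=e['tcp_pos']; A=np.radians(a); Y=np.array([np.cos(A),np.sin(A),0]);X=np.array([np.sin(A),-np.cos(A),0])
    s=snap(n); q=pts(s); ok=(s['z_map']>0)&(s['color'].max(2)<110); b=q-t; b=np.stack([b@X,b@Y,q[...,2]],-1)[ok]
    b=b[(abs(b[:,0])<.03)&(abs(b[:,1])<.08)&(b[:,2]<t[2]+.1)]
    for lo in np.arange(0,.15,.01):
        w=b[(b[:,2]>=lo)&(b[:,2]<lo+.01)]
        if len(w)>3: print(n,'z',round(lo,2),len(w),'x',np.percentile(w[:,0],[2,98]).round(3),'y',np.percentile(w[:,1],[2,50,98]).round(3))
E
python3 -c "
from h import *
plan(.4511,-.1693,-.002,-33.5); tips()
s=snap('side'); u,v=map(int,proj(s,[.4511,-.1693,.04])); cv2.imwrite('pics/p1.png',cv2.resize(s['color'][v-40:v+40,u-50:u+50],(600,480),interpolation=cv2.INTER_CUBIC))"
```

```text
tcp [ 0.4498 -0.1677  0.0289] yaw -33.18 zax [-0.006  0.003 -1.   ] F [ 0.3 -0.1  0.2] w 0.0503 j [-0.38  0.34  1.99  0.    0.82  0.2 ] t 17.3
shift units [ 0.07 -0.08 -1.54] turn units -0.05
side z 0.0 196 x [-0.028  0.027] y [-0.078 -0.027  0.071]
side z 0.01 45 x [-0.008  0.022] y [-0.033 -0.006  0.032]
side z 0.02 18 x [-0.012  0.006] y [-0.007 -0.005 -0.003]
side z 0.03 17 x [-0.012  0.006] y [-0.006 -0.005 -0.003]
side z 0.04 28 x [-0.014  0.006] y [-0.007 -0.005  0.003]
side z 0.05 34 x [-0.014  0.014] y [-0.033  0.001  0.026]
side z 0.06 72 x [-0.017  0.016] y [-0.038  0.001  0.028]
side z 0.07 69 x [-0.017  0.015] y [-0.039  0.022  0.031]
side z 0.08 62 x [-0.017  0.013] y [-0.039  0.022  0.033]
side z 0.09 61 x [-0.017  0.01 ] y [-0.04   0.022  0.032]
side z 0.1 61 x [-0.018  0.014] y [-0.041  0.022  0.032]
side z 0.11 52 x [-0.018  0.016] y [-0.041  0.024  0.033]
side z 0.12 25 x [-0.017  0.009] y [-0.04   0.027  0.037]
```

View pics/p1.png

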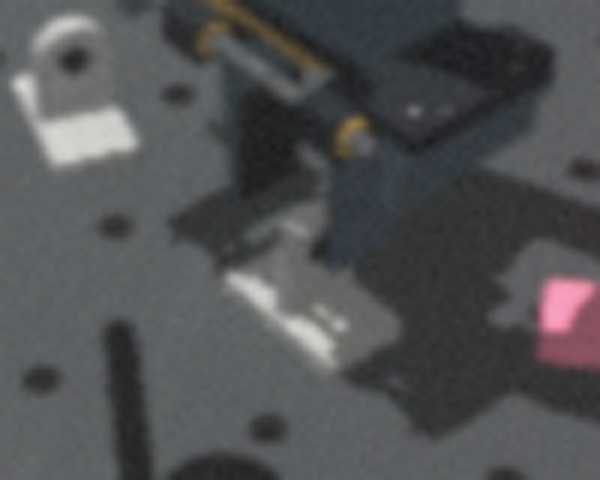

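The fingers straddle the tab, with tips at z≈0.053 for tcp 0.029 (offset 0.024). I'll go down so that the tips are at about 0.022, grip and lift a little.

play_rows([
  [0.1,0.05,-0.05,-0.6,0,0,0],
  [0.1,0,0,-0.6,0,0,0],
  [0.1,0,0,-0.35,0,0,0],
  [0.1,0,0,0,0,0,0],
  [-1,0,0,0,0,0,0],
  [-1,0,0,0,0,0,0],
  [-1,0,0,0,0,0,0],
  [-1,0,0,0,0,0,0],
  [-1,0,0,0,0,0,0],
  [-1,0,0,0,0,0,0],
  [-1,0,0,0,0,0,0],
  [-1,0,0,0,0,0,0],
])

```text
clock: 18.38
tcp_pos: [0.4522, -0.1694, 0.0005]
tcp_rot: [-2.762, -1.493, 0.002]
ft_force: [-3.8, 0.9, 5.7]
width: 0.0101
gripper_force: 40.0
```

play_rows([
  [-1,0,0,0,0,0,0],
  [-1,0,0,0.5,0,0,0],
  [-1,0,0,1,0,0,0],
  [-1,0,0,1,0,0,0],
  [-1,0,0,1,0,0,0],
  [-1,0,0,0,0,0,0],
])

```text
clock: 18.88
tcp_pos: [0.4562, -0.171, 0.0731]
tcp_rot: [2.758, 1.491, 0.008]
ft_force: [0.9, -1.0, -4.5]
width: 0.0098
gripper_force: 40.0
```

```bash
python3 -c "
from h import *
plan(.66,.06,.10,7.7)"
```

```text
tcp [ 0.4562 -0.171   0.0731] yaw -33.21 zax [ 0.007 -0.003 -1.   ] F [ 0.9 -1.  -4.5] w 0.0098 j [-0.38  0.28  1.93 -0.    0.92  0.2 ] t 18.9
shift units [10.19 11.55  1.34] turn units 6.82
```

Held: 10 mm wide, about 0.46 kg. I'll carry it to nest 1 and hover to compare it with the ribs in the same camera.

play_rows([
  [-1,0.2,0.4,0.9,0,0,0.3],
  [-1,0.5,0.95,0.8,0,0,0.36],
  [-1,0.5,0.95,0.5,0,0,0.36],
  [-1,0.5,0.95,0,0,0,0.36],
  [-1,0.5,0.95,0,0,0,0.36],
  [-1,0.5,0.95,0,0,0,0.36],
  [-1,0.5,0.95,0,0,0,0.36],
  [-1,0.5,0.95,0,0,0,0.36],
  [-1,0.5,0.95,0,0,0,0.36],
  [-1,0.5,0.95,0,0,0,0.36],
  [-1,0.5,0.95,0,0,0,0.36],
  [-1,0.5,0.95,0,0,0,0.36],
])

```text
clock: 19.88
tcp_pos: [0.567, 0.0481, 0.112]
tcp_rot: [-2.362, -2.07, 0.003]
ft_force: [0.8, -0.9, -4.7]
width: 0.0098
gripper_force: 40.0
```

play_rows([
  [-1,0.5,0.95,0,0,0,0.36],
  [-1,0.5,0.95,0,0,0,0.36],
  [-1,0.5,0.95,0,0,0,0.36],
  [-1,0.5,0.95,0,0,0,0.36],
  [-1,0.5,0.95,0,0,0,0.36],
  [-1,0.5,0.95,0,0,0,0.36],
  [-1,0.5,0.95,0,0,0,0.36],
  [-1,0.4,0.5,0,0,0,0.36],
  [-1,0,0,0,0,0,0],
])

```text
clock: 20.63
tcp_pos: [0.6463, 0.1927, 0.1113]
tcp_rot: [-2.023, -2.402, -0.0]
ft_force: [-0.6, 0.5, -5.9]
width: 0.0097
gripper_force: 40.0
```

```bash
python3 -c "
from h import *
plan(.6483,.1902,.035,7.7)"
```

```text
tcp [0.6463 0.1927 0.1113] yaw 9.8 zax [-0.001  0.001 -1.   ] F [-0.6  0.5 -5.9] w 0.0097 j [0.27 0.52 1.42 0.   1.19 0.1 ] t 20.6
shift units [ 0.1  -0.12 -3.81] turn units -0.35
```

play_rows([
  [-1,0.1,-0.12,-0.8,0,0,-0.35],
  [-1,0,0,-1,0,0,0],
  [-1,0,0,-1,0,0,0],
  [-1,0,0,-1,0,0,0],
  [-1,0,0,-0.2,0,0,0],
  [-1,0,0,0,0,0,0],
])

```text
clock: 21.13
tcp_pos: [0.645, 0.1866, 0.0312]
tcp_rot: [-2.07, -2.359, 0.009]
ft_force: [-0.8, 0.4, -4.1]
width: 0.01
gripper_force: 40.0
```

```bash
python3 -c "
from h import *
plan(.6483,.1902,.03,7.7)
s=snap('side'); u,v=map(int,proj(s,[.6483,.1902,.02])); a=cv2.resize(s['color'][v-35:v+35,u-30:u+40],(500,500),interpolation=cv2.INTER_CUBIC)
s=snap('top'); u,v=map(int,proj(s,[.6483,.1902,.02])); b=cv2.resize(s['color'][v-30:v+30,u-18:u+18],(300,500),interpolation=cv2.INTER_CUBIC)
cv2.imwrite('pics/p2.png',np.hstack([a,b]))"
```

```text
tcp [0.645  0.1866 0.0312] yaw 7.48 zax [-0.006 -0.002 -1.   ] F [-0.8  0.4 -4.1] w 0.01 j [ 0.26  0.59  1.52 -0.    1.04  0.13] t 21.1
shift units [ 0.17  0.18 -0.06] turn units 0.04
```

View pics/p2.png

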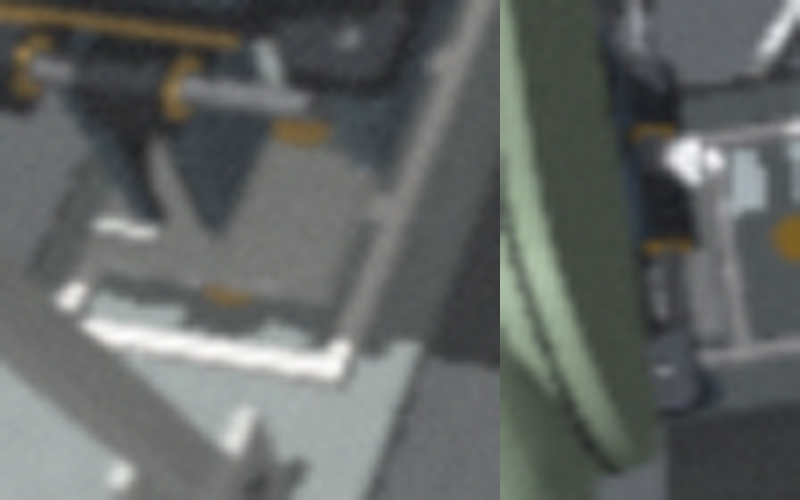

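The picture shows the lug hovering over nest 1 with square alignment. I'll correct the small position error, then compare base edges with rib edges numerically in the side camera.

play_rows([
  [-1,0.17,0.18,0,0,0,0],
  [-1,0,0,0,0,0,0],
  [-1,0,0,0,0,0,0],
])

```text
clock: 21.48
tcp_pos: [0.6517, 0.1918, 0.0357]
tcp_rot: [2.07, 2.362, 0.004]
ft_force: [-0.0, -0.7, -5.1]
width: 0.0099
gripper_force: 40.0
```

```bash
cat >> h.py <<'E'
def bedf(q,c=(.6483,.1902),a=7.7):
    A=np.radians(a); d=q[...,:2]-np.array(c); return d@np.array([np.cos(A),np.sin(A)]), d@np.array([-np.sin(A),np.cos(A)])
E
python3 - <<'E'
from h import *
plan(.6483,.1902,.03,7.7)
s=snap('side'); q=pts(s); X,Y=bedf(q); z=q[...,2]
k=(abs(X)<.06)&(abs(Y)<.05)
for lo in np.arange(.004,.06,.004):
    w=k&(z>=lo)&(z<lo+.004); 
    if w.sum()>8: print(round(lo,3),w.sum(),'X',np.percentile(X[w],[1,10,50,90,99]).round(3),'Y',np.percentile(Y[w],[1,10,50,90,99]).round(3))
E
```

```text
tcp [0.6517 0.1918 0.0357] yaw 7.54 zax [ 0.003  0.001 -1.   ] F [-0.  -0.7 -5.1] w 0.0099 j [0.27 0.59 1.5  0.   1.04 0.14] t 21.5
shift units [-0.17 -0.08 -0.29] turn units 0.03
0.004 765 X [-0.06  -0.055 -0.029  0.033  0.056] Y [-0.049 -0.037  0.013  0.043  0.049]
0.008 337 X [-0.059 -0.054 -0.029  0.025  0.055] Y [-0.049 -0.036  0.015  0.04   0.048]
0.012 186 X [-0.045 -0.044 -0.036  0.024  0.04 ] Y [-0.047 -0.029  0.016  0.027  0.028]
0.016 41 X [-0.045 -0.044 -0.029  0.019  0.028] Y [-0.044 -0.027  0.024  0.027  0.027]
0.032 12 X [-0.033 -0.033 -0.007  0.026  0.034] Y [-0.003 -0.001  0.019  0.019  0.019]
0.036 52 X [-0.034 -0.034 -0.018  0.024  0.033] Y [-0.018 -0.009  0.019  0.02   0.02 ]
0.04 177 X [-0.034 -0.032 -0.014  0.02   0.034] Y [-0.021 -0.015  0.007  0.019  0.02 ]
0.044 249 X [-0.034 -0.029 -0.011  0.029  0.035] Y [-0.022 -0.014  0.007  0.017  0.02 ]
0.048 15 X [-0.005 -0.004 -0.003  0.003  0.005] Y [-0.015 -0.013  0.009  0.017  0.018]
0.052 9 X [-0.005 -0.004 -0.002  0.004  0.006] Y [0.001 0.011 0.016 0.016 0.016]
```

In the side camera the lug is centred about 2.5 mm to +x and 1 mm to -y of the ribs. I'll fix that and lower, watching force.

play_rows([
  [-1,-0.13,0.03,0,0,0,0],
  [-1,0,0,-0.4,0,0,0],
  [-1,0,0,-0.3,0,0,0],
  [-1,0,0,0,0,0,0],
  [-1,0,0,0,0,0,0],
])

```text
clock: 21.95
tcp_pos: [0.6473, 0.1917, 0.0194]
tcp_rot: [-2.07, -2.362, 0.003]
ft_force: [-0.0, 0.6, -6.0]
width: 0.0102
gripper_force: 40.0
```

```bash
python3 -c "
from h import *
plan(.649,.192,.0085,7.7)"
```

```text
tcp [0.6473 0.1917 0.0194] yaw 7.53 zax [-0.002 -0.001 -1.   ] F [-0.   0.6 -6. ] w 0.0102 j [ 0.27  0.6   1.53 -0.    1.01  0.14] t 21.9
shift units [ 0.08  0.01 -0.54] turn units 0.03
```

play_rows([
  [-1,0.05,0,-0.2,0,0,0],
  [-1,0,0,-0.2,0,0,0],
  [-1,0,0,-0.15,0,0,0],
  [-1,0,0,0,0,0,0],
  [-1,0,0,0,0,0,0],
])

```text
clock: 22.37
tcp_pos: [0.649, 0.1919, 0.0093]
tcp_rot: [-2.071, -2.362, 0.0]
ft_force: [0.4, -0.7, -4.7]
width: 0.0099
gripper_force: 40.0
```

```bash
python3 - <<'E'
from h import *
plan(.649,.192,.0085,7.7)
s=snap('side'); q=pts(s); X,Y=bedf(q); z=q[...,2]; k=(abs(X)<.034)&(abs(Y)<.02)&(abs(X)>.012)
print('base top z',np.percentile(z[k],[5,25,50,75]).round(4))
E
```

```text
tcp [0.649  0.1919 0.0093] yaw 7.53 zax [-0. -0. -1.] F [ 0.4 -0.7 -4.7] w 0.0099 j [0.27 0.62 1.53 0.   0.99 0.14] t 22.4
shift units [ 0.    0.   -0.04] turn units 0.03
base top z [0.0161 0.0187 0.202  0.2783]
```

play_rows([
  [-1,0,0,-0.1,0,0,0],
  [-1,0,0,0,0,0,0],
  [0,0,0,0,0,0,0],
  [0,0,0,0,0,0,0],
  [0,0,0,0,0,0,0],
  [0,0,0,0,0,0,0],
  [0,0,0,0,0,0,0],
  [0,0,0,0.5,0,0,0],
  [0,0,0,1,0,0,0],
  [0,0,0,1,0,0,0],
  [0,0,0,1,0,0,0],
  [0,0,0,1,0,0,0],
])

```text
clock: 23.42
tcp_pos: [0.6492, 0.192, 0.0992]
tcp_rot: [2.071, 2.362, 0.001]
ft_force: [0.1, -0.0, -0.1]
width: 0.0455
gripper_force: 0.0
```

play_rows([
  [0,0,-1,0.5,0,0,-0.5],
  [0,-0.3,-1,0,0,0,-0.5],
  [0,-0.3,-1,0,0,0,-0.5],
  [0,-0.3,-1,0,0,0,-0.5],
  [0,-0.3,-1,0,0,0,-0.5],
  [0,-0.3,-1,0,0,0,-0.5],
  [0,-0.3,-1,0,0,0,-0.5],
  [0,0,0,0,0,0,0],
])

```text
clock: 24.08
tcp_pos: [0.6121, 0.0487, 0.1084]
tcp_rot: [2.47, 1.94, -0.002]
ft_force: [-0.1, -0.7, -0.1]
width: 0.0456
gripper_force: 0.0
```

```bash
cat >> h.py <<'E'
def nest(i):
    c=np.array([.649,.192])+(i-1)*np.array([.0070,-.0513])
    s=snap('top'); q=pts(s); X,Y=bedf(q,c); z=q[...,2]
    k=(abs(X)<.05)&(abs(Y)<.027); b=k&(s['color'].min(2)>0)
    t=k&(z>.05)&(z<.08); p=k&(abs(X)<.03)&(abs(X)>.012)&(abs(Y)<.018)&(z<.03)
    print('nest',i,'tab n',t.sum(),'X',X[t].mean().round(4),'Y',Y[t].mean().round(4),'top',np.percentile(z[t],95).round(4) if t.any() else None,'plate z +x/-x',[np.median(z[p&(X*g>0)]).round(4) for g in (1,-1)])
E
python3 -c "
from h import *
nest(1); l=lugs()
for a in l: plan(a[0],a[1],.12,a[2])"
```

```text
nest 1 tab n 2 X -0.0027 Y -0.0205 top 0.058 plate z +x/-x [np.float64(0.0186), np.float64(0.0188)]
lug 0.5924 -0.2607 xdir -53.5 size 0.071 0.042 tab [ 0.592 -0.26   0.056]
lug 0.5666 -0.4003 xdir -62.6 size 0.071 0.043 tab [ 0.566 -0.399  0.056]
lug 0.4517 -0.3652 xdir 43.0 size 0.071 0.043 tab [ 0.451 -0.364  0.057]
tcp [0.6134 0.0517 0.1083] yaw -13.51 zax [ 0.001  0.001 -1.   ] F [-1.1  1.1  0.4] w 0.046 j [0.07 0.44 1.58 0.   1.12 0.3 ] t 24.2
shift units [ -1.05 -15.62   0.58] turn units -6.67
tcp [0.6134 0.0517 0.1083] yaw -13.51 zax [ 0.001  0.001 -1.   ] F [-1.1  1.1  0.4] w 0.046 j [0.07 0.44 1.58 0.   1.12 0.3 ] t 24.2
shift units [ -2.34 -22.6    0.58] turn units -8.18
tcp [0.6134 0.0517 0.1083] yaw -13.51 zax [ 0.001  0.001 -1.   ] F [-1.1  1.1  0.4] w 0.046 j [0.07 0.44 1.58 0.   1.12 0.3 ] t 24.2
shift units [ -8.08 -20.85   0.58] turn units 9.42
```

Nest 1's plate is flat at z=0.0187, so it is seated. The last lug was knocked to (0.452, -0.365). Next is the lug at (0.592, -0.261).

play_rows([
  [0,-0.066,-0.97,0.04,0,0,-0.417],
  [0,-0.066,-0.97,0.04,0,0,-0.417],
  [0,-0.066,-0.97,0.04,0,0,-0.417],
  [0,-0.066,-0.97,0.04,0,0,-0.417],
  [0,-0.066,-0.97,0.04,0,0,-0.417],
  [0,-0.066,-0.97,0.04,0,0,-0.417],
  [0,-0.066,-0.97,0.04,0,0,-0.417],
  [0,-0.066,-0.97,0.04,0,0,-0.417],
])

```text
clock: 24.85
tcp_pos: [0.6033, -0.1029, 0.1142]
tcp_rot: [2.767, 1.487, 0.002]
ft_force: [0.7, 0.2, -1.3]
width: 0.0453
gripper_force: 0.0
```

play_rows([
  [0,-0.066,-0.97,0.04,0,0,-0.417],
  [0,-0.066,-0.97,0.04,0,0,-0.417],
  [0,-0.066,-0.97,0.04,0,0,-0.417],
  [0,-0.066,-0.97,0.04,0,0,-0.417],
  [0,-0.066,-0.97,0.04,0,0,-0.417],
  [0,-0.066,-0.97,0.04,0,0,-0.417],
  [0,-0.066,-0.97,0.04,0,0,-0.417],
  [0,-0.066,-0.97,0.04,0,0,-0.417],
  [0,0,0,0,0,0,0],
  [0,0,0,0,0,0,0],
  [0,0,0,0,0,0,0],
])

```text
clock: 25.77
tcp_pos: [0.5925, -0.2572, 0.1202]
tcp_rot: [-2.982, -0.986, -0.001]
ft_force: [0.2, -0.1, 0.2]
width: 0.0456
gripper_force: 0.0
```

```bash
python3 -c "
from h import *
plan(.5924,-.2605,-.001,-53.5)"
```

```text
tcp [ 0.5925 -0.2572  0.1202] yaw -53.41 zax [ 0.     0.001 -1.   ] F [ 0.2 -0.1  0.2] w 0.0456 j [-0.43  0.47  1.49  0.    1.18  0.5 ] t 25.8
shift units [-0.   -0.17 -6.06] turn units -0.02
```

play_rows([
  [0,0,-0.17,-1,0,0,0],
  [0,0,0,-1,0,0,0],
  [0,0,0,-1,0,0,0],
  [0,0,0,-1,0,0,0],
  [0,0,0,-1,0,0,0],
  [0,0,0,-0.6,0,0,0],
  [0,0,0,-0.3,0,0,0],
  [0,0,0,0,0,0,0],
  [0,0,0,0,0,0,0],
])

```text
clock: 26.52
tcp_pos: [0.5926, -0.2615, 0.0029]
tcp_rot: [2.983, 0.985, 0.001]
ft_force: [-0.5, 0.6, -0.3]
width: 0.0459
gripper_force: 0.0
```

play_rows([
  [-1,0,0,0,0,0,0],
  [-1,0,0,0,0,0,0],
  [-1,0,0,0,0,0,0],
  [-1,0,0,0,0,0,0],
  [-1,0,0,0,0,0,0],
  [-1,0,0,0,0,0,0],
  [-1,0,0,0,0,0,0],
  [-1,0,0,0,0,0,0],
  [-1,0,0,0,0,0,0],
])

```text
clock: 27.27
tcp_pos: [0.5922, -0.2621, 0.0026]
tcp_rot: [2.983, 0.983, 0.001]
ft_force: [-0.1, 0.5, 0.4]
width: 0.0095
gripper_force: 40.0
```

play_rows([
  [-1,0,0,0.5,0,0,0],
  [-1,0,0,1,0,0,0],
  [-1,0,0,1,0,0,0],
  [-1,0,0,1,0,0,0],
  [-1,0,0,1,0,0,0],
  [-1,0,0,0.5,0,0,0],
  [-1,0,0,0,0,0,0],
  [-1,0,0,0,0,0,0],
])

```text
clock: 27.93
tcp_pos: [0.5915, -0.2616, 0.1018]
tcp_rot: [-2.983, -0.984, 0.001]
ft_force: [-0.6, 0.6, -5.3]
width: 0.0096
gripper_force: 40.0
```

```bash
python3 -c "
from h import *
plan(.656,.1405,.11,7.7)"
```

```text
tcp [ 0.5915 -0.2616  0.1018] yaw -53.5 zax [-0.001  0.    -1.   ] F [-0.6  0.6 -5.3] w 0.0096 j [-0.43  0.49  1.51 -0.    1.14  0.5 ] t 27.9
shift units [ 3.23 20.1   0.41] turn units 10.2
```

play_rows([
  [-1,0.154,0.957,0.2,0,0,0.486],
  [-1,0.154,0.957,0.2,0,0,0.486],
  [-1,0.154,0.957,0,0,0,0.486],
  [-1,0.154,0.957,0,0,0,0.486],
  [-1,0.154,0.957,0,0,0,0.486],
  [-1,0.154,0.957,0,0,0,0.486],
  [-1,0.154,0.957,0,0,0,0.486],
  [-1,0.154,0.957,0,0,0,0.486],
  [-1,0.154,0.957,0,0,0,0.486],
  [-1,0.154,0.957,0,0,0,0.486],
  [-1,0.154,0.957,0,0,0,0.486],
])

```text
clock: 28.85
tcp_pos: [0.6244, -0.0502, 0.1079]
tcp_rot: [-2.591, -1.771, 0.005]
ft_force: [-0.0, 0.3, -3.6]
width: 0.0094
gripper_force: 40.0
```

play_rows([
  [-1,0.154,0.957,0,0,0,0.486],
  [-1,0.154,0.957,0,0,0,0.486],
  [-1,0.154,0.957,0,0,0,0.486],
  [-1,0.154,0.957,0,0,0,0.486],
  [-1,0.154,0.957,0,0,0,0.486],
  [-1,0.154,0.957,0,0,0,0.486],
  [-1,0.154,0.957,0,0,0,0.486],
  [-1,0.154,0.957,0,0,0,0.486],
  [-1,0.154,0.957,0,0,0,0.486],
  [-1,0.154,0.957,0,0,0,0.486],
  [-1,0,0,0,0,0,0],
  [-1,0,0,0,0,0,0],
])

```text
clock: 29.85
tcp_pos: [0.6553, 0.1408, 0.1078]
tcp_rot: [-2.063, -2.366, 0.006]
ft_force: [0.1, -1.3, -4.3]
width: 0.0095
gripper_force: 40.0
```

```bash
python3 -c "
from h import *
plan(.656,.1405,.03,7.7)"
```

```text
tcp [0.6553 0.1408 0.1078] yaw 7.82 zax [-0.004 -0.001 -1.   ] F [ 0.1 -1.3 -4.3] w 0.0095 j [ 0.19  0.52  1.44 -0.    1.19  0.06] t 29.9
shift units [ 0.04 -0.02 -3.89] turn units -0.02
```

play_rows([
  [-1,0,0,-1,0,0,0],
  [-1,0,0,-1,0,0,0],
  [-1,0,0,-1,0,0,0],
  [-1,0,0,-0.9,0,0,0],
  [-1,0,0,0,0,0,0],
  [-1,0,0,0,0,0,0],
  [-1,0,0,0,0,0,0],
])

```text
clock: 30.43
tcp_pos: [0.6572, 0.1396, 0.0329]
tcp_rot: [2.067, 2.365, 0.001]
ft_force: [1.0, 0.0, -3.4]
width: 0.0099
gripper_force: 40.0
```

```bash
cat >> h.py <<'E'
def hover(i):
    c=np.array([.649,.192])+(i-1)*np.array([.0070,-.0513]); e,a,_=tool(); plan(c[0],c[1],.0105,7.7)
    s=snap('side'); q=pts(s); X,Y=bedf(q,c); z=q[...,2]; k=(abs(X)<.055)&(abs(Y)<.045)
    top=e['tcp_pos'][2]+.008; w=k&(z>top-.006)&(z<top+.004); r=k&(z>.012)&(z<.018)
    print('lug X',np.percentile(X[w],[1,99]).round(4),'Y',np.percentile(Y[w],[1,99]).round(4),w.sum(),'ribs X',np.percentile(X[r],[1,99]).round(4),'Y',np.percentile(Y[r],[1,99]).round(4),r.sum())
E
python3 -c "
from h import *
hover(2)"
```

```text
tcp [0.6572 0.1396 0.0329] yaw 7.69 zax [ 0.001 -0.    -1.   ] F [ 1.   0.  -3.4] w 0.0099 j [ 0.19  0.58  1.53 -0.    1.03  0.06] t 30.4
shift units [-0.06  0.05 -1.12] turn units 0.0
lug X [-0.0367  0.0331] Y [-0.0214  0.0403] 426 ribs X [-0.0466  0.0385] Y [-0.0422  0.0447] 314
```

play_rows([
  [-1,-0.09,0.04,-0.3,0,0,0],
  [-1,0,0,-0.3,0,0,0],
  [-1,0,0,-0.2,0,0,0],
  [-1,0,0,-0.2,0,0,0],
  [-1,0,0,-0.1,0,0,0],
  [-1,0,0,0,0,0,0],
  [-1,0,0,0,0,0,0],
])

```text
clock: 31.07
tcp_pos: [0.6551, 0.1405, 0.0106]
tcp_rot: [2.066, 2.366, 0.0]
ft_force: [0.7, -2.4, 0.9]
width: 0.01
gripper_force: 40.0
```

play_rows([
  [-1,0,0,-0.05,0,0,0],
  [-1,0,0,0,0,0,0],
])

```text
clock: 31.23
tcp_pos: [0.6551, 0.1406, 0.0105]
tcp_rot: [2.066, 2.366, 0.0]
ft_force: [-1.6, -1.6, 5.8]
width: 0.0098
gripper_force: 40.0
```

Touched down at z=0.0105 as predicted. Release and return.

play_rows([
  [0,0,0,0,0,0,0],
  [0,0,0,0,0,0,0],
  [0,0,0,0,0,0,0],
  [0,0,0,0,0,0,0],
  [0,0,0,0,0,0,0],
  [0,0,0,0.5,0,0,0],
  [0,0,0,1,0,0,0],
  [0,0,0,1,0,0,0],
  [0,0,0,1,0,0,0],
  [0,0,0,1,0,0,0],
  [0,0,-0.5,0.5,0,0,0],
])

```text
clock: 32.15
tcp_pos: [0.6563, 0.1325, 0.1128]
tcp_rot: [2.063, 2.366, 0.008]
ft_force: [1.0, -0.0, 0.2]
width: 0.0459
gripper_force: 0.0
```

play_rows([
  [0,-0.2,-1,0,0,0,-0.4],
  [0,-0.2,-1,0,0,0,-0.4],
  [0,-0.2,-1,0,0,0,-0.4],
  [0,-0.2,-1,0,0,0,-0.4],
  [0,-0.2,-1,0,0,0,-0.4],
  [0,-0.2,-1,0,0,0,-0.4],
  [0,-0.2,-1,0,0,0,-0.4],
  [0,-0.2,-1,0,0,0,-0.4],
  [0,-0.2,-1,0,0,0,-0.4],
  [0,0,0,0,0,0,0],
])

```text
clock: 32.98
tcp_pos: [0.6177, -0.0531, 0.1093]
tcp_rot: [2.477, 1.931, -0.003]
ft_force: [-0.3, -0.2, -0.2]
width: 0.0456
gripper_force: 0.0
```

```bash
python3 -c "
from h import *
nest(1);nest(2); l=lugs()
for a in l: plan(a[0],a[1],.12,a[2])"
```

```text
nest 1 tab n 60 X -0.0 Y -0.0036 top 0.0728 plate z +x/-x [np.float64(0.019), np.float64(0.0193)]
nest 2 tab n 62 X -0.0009 Y -0.0019 top 0.0708 plate z +x/-x [np.float64(0.0194), np.float64(0.019)]
lug 0.5666 -0.4 xdir -61.5 size 0.071 0.042 tab [ 0.566 -0.399  0.055]
lug 0.4516 -0.365 xdir 39.9 size 0.07 0.043 tab [ 0.452 -0.364  0.056]
tcp [ 0.6188 -0.0491  0.1093] yaw -13.88 zax [ 0.  0. -1.] F [-0.2 -0.5  0. ] w 0.0455 j [-0.1   0.44  1.57  0.    1.13  0.14] t 33.1
shift units [ -2.61 -17.55   0.53] turn units -7.94
tcp [ 0.6188 -0.0491  0.1093] yaw -13.88 zax [ 0.  0. -1.] F [-0.2 -0.5  0. ] w 0.0455 j [-0.1   0.44  1.57  0.    1.13  0.14] t 33.1
shift units [ -8.36 -15.79   0.53] turn units 8.96
```

Nests 1 and 2 are seated with flat plates. Next is the lug at (0.567, -0.400).

play_rows([
  [0,-0.145,-0.975,0.03,0,0,-0.44],
  [0,-0.145,-0.975,0.03,0,0,-0.44],
  [0,-0.145,-0.975,0.03,0,0,-0.44],
  [0,-0.145,-0.975,0.03,0,0,-0.44],
  [0,-0.145,-0.975,0.03,0,0,-0.44],
  [0,-0.145,-0.975,0.03,0,0,-0.44],
  [0,-0.145,-0.975,0.03,0,0,-0.44],
  [0,-0.145,-0.975,0.03,0,0,-0.44],
  [0,-0.145,-0.975,0.03,0,0,-0.44],
])

```text
clock: 33.88
tcp_pos: [0.593, -0.2243, 0.1146]
tcp_rot: [-2.819, -1.386, -0.0]
ft_force: [0.1, -0.4, 0.6]
width: 0.0455
gripper_force: 0.0
```

play_rows([
  [0,-0.145,-0.975,0.03,0,0,-0.44],
  [0,-0.145,-0.975,0.03,0,0,-0.44],
  [0,-0.145,-0.975,0.03,0,0,-0.44],
  [0,-0.145,-0.975,0.03,0,0,-0.44],
  [0,-0.145,-0.975,0.03,0,0,-0.44],
  [0,-0.145,-0.975,0.03,0,0,-0.44],
  [0,-0.145,-0.975,0.03,0,0,-0.44],
  [0,-0.145,-0.975,0.03,0,0,-0.44],
  [0,-0.145,-0.975,0.03,0,0,-0.44],
  [0,0,0,0,0,0,0],
  [0,0,0,0,0,0,0],
])

```text
clock: 34.8
tcp_pos: [0.567, -0.3997, 0.1197]
tcp_rot: [-3.043, -0.777, -0.0]
ft_force: [-0.0, 0.7, -0.8]
width: 0.0454
gripper_force: 0.0
```

```bash
python3 -c "
from h import *
plan(.5666,-.400,.001,-61.8)"
```

```text
tcp [ 0.567  -0.3997  0.1197] yaw -61.35 zax [-0.     0.001 -1.   ] F [-0.   0.7 -0.8] w 0.0454 j [-0.63  0.55  1.36  0.    1.24  0.44] t 34.8
shift units [-0.02 -0.01 -5.93] turn units -0.07
```

play_rows([
  [0,0,0,-1,0,0,-0.07],
  [0,0,0,-1,0,0,0],
  [0,0,0,-1,0,0,0],
  [0,0,0,-1,0,0,0],
  [0,0,0,-1,0,0,0],
  [0,0,0,-0.6,0,0,0],
  [0,0,0,-0.3,0,0,0],
  [0,0,0,0,0,0,0],
  [0,0,0,0,0,0,0],
])

```text
clock: 35.55
tcp_pos: [0.5673, -0.3998, 0.0027]
tcp_rot: [3.046, 0.766, 0.001]
ft_force: [0.1, 1.0, -0.1]
width: 0.0456
gripper_force: 0.0
```

play_rows([
  [-1,0,0,0,0,0,0],
  [-1,0,0,0,0,0,0],
  [-1,0,0,0,0,0,0],
  [-1,0,0,0,0,0,0],
  [-1,0,0,0,0,0,0],
  [-1,0,0,0,0,0,0],
  [-1,0,0,0,0,0,0],
  [-1,0,0,0,0,0,0],
  [-1,0,0,0,0,0,0],
])

```text
clock: 36.3
tcp_pos: [0.5669, -0.4006, 0.0024]
tcp_rot: [3.046, 0.765, 0.001]
ft_force: [0.3, -2.5, 1.7]
width: 0.0099
gripper_force: 40.0
```

play_rows([
  [-1,0,0,0.5,0,0,0],
  [-1,0,0,1,0,0,0],
  [-1,0,0,1,0,0,0],
  [-1,0,0,1,0,0,0],
  [-1,0,0,1,0,0,0],
  [-1,0,0,0.7,0,0,0],
  [-1,0,0,0,0,0,0],
  [-1,0,0,0,0,0,0],
])

```text
clock: 36.97
tcp_pos: [0.5665, -0.3997, 0.1063]
tcp_rot: [-3.047, -0.765, -0.0]
ft_force: [-0.5, 0.1, -4.0]
width: 0.0096
gripper_force: 40.0
```

```bash
python3 -c "
from h import *
plan(.6625,.0894,.11,7.7)"
```

```text
tcp [ 0.5665 -0.3997  0.1063] yaw -61.8 zax [ 0.  0. -1.] F [-0.5  0.1 -4. ] w 0.0096 j [-0.63  0.56  1.38  0.    1.21  0.45] t 37.0
shift units [ 4.8  24.46  0.19] turn units 11.58
```

play_rows([
  [-1,0.192,0.978,0.2,0,0,0.463],
  [-1,0.192,0.978,0,0,0,0.463],
  [-1,0.192,0.978,0,0,0,0.463],
  [-1,0.192,0.978,0,0,0,0.463],
  [-1,0.192,0.978,0,0,0,0.463],
  [-1,0.192,0.978,0,0,0,0.463],
  [-1,0.192,0.978,0,0,0,0.463],
  [-1,0.192,0.978,0,0,0,0.463],
  [-1,0.192,0.978,0,0,0,0.463],
  [-1,0.192,0.978,0,0,0,0.463],
  [-1,0.192,0.978,0,0,0,0.463],
  [-1,0.192,0.978,0,0,0,0.463],
])

```text
clock: 37.97
tcp_pos: [0.6112, -0.1638, 0.1078]
tcp_rot: [-2.695, -1.608, 0.005]
ft_force: [-1.0, -0.0, -3.7]
width: 0.0098
gripper_force: 40.0
```

play_rows([
  [-1,0.192,0.978,0,0,0,0.463],
  [-1,0.192,0.978,0,0,0,0.463],
  [-1,0.192,0.978,0,0,0,0.463],
  [-1,0.192,0.978,0,0,0,0.463],
  [-1,0.192,0.978,0,0,0,0.463],
  [-1,0.192,0.978,0,0,0,0.463],
  [-1,0.192,0.978,0,0,0,0.463],
  [-1,0.192,0.978,0,0,0,0.463],
  [-1,0.192,0.978,0,0,0,0.463],
  [-1,0.192,0.978,0,0,0,0.463],
  [-1,0.192,0.978,0,0,0,0.463],
  [-1,0.192,0.978,0,0,0,0.463],
])

```text
clock: 38.97
tcp_pos: [0.6572, 0.0703, 0.1077]
tcp_rot: [-2.12, -2.314, 0.005]
ft_force: [0.9, 0.4, -3.1]
width: 0.0098
gripper_force: 40.0
```

play_rows([
  [-1,0.192,0.978,0,0,0,0.463],
  [-1,0,0,0,0,0,0],
  [-1,0,0,-1,0,0,0],
  [-1,0,0,-1,0,0,0],
  [-1,0,0,-1,0,0,0],
  [-1,0,0,-0.8,0,0,0],
  [-1,0,0,0,0,0,0],
  [-1,0,0,0,0,0,0],
  [-1,0,0,0,0,0,0],
])

```text
clock: 39.72
tcp_pos: [0.6628, 0.0887, 0.0343]
tcp_rot: [2.069, 2.364, 0.0]
ft_force: [-0.4, -0.1, -2.2]
width: 0.0099
gripper_force: 40.0
```

```bash
python3 -c "
from h import *
hover(3)"
```

```text
tcp [0.6628 0.0887 0.0343] yaw 7.62 zax [ 0. -0. -1.] F [-0.4 -0.1 -2.2] w 0.0099 j [ 0.12  0.58  1.53 -0.    1.03 -0.02] t 39.7
shift units [ 0.01  0.04 -1.19] turn units 0.01
lug X [-0.038   0.0306] Y [-0.0226  0.0412] 383 ribs X [-0.0468  0.039 ] Y [-0.0408  0.0447] 276
```

play_rows([
  [-1,0,0.05,-0.3,0,0,0],
  [-1,0,0,-0.3,0,0,0],
  [-1,0,0,-0.2,0,0,0],
  [-1,0,0,-0.2,0,0,0],
  [-1,0,0,-0.15,0,0,0],
  [-1,0,0,0,0,0,0],
  [-1,0,0,0,0,0,0],
])

```text
clock: 40.35
tcp_pos: [0.6626, 0.0899, 0.0109]
tcp_rot: [-2.068, -2.365, -0.0]
ft_force: [0.3, -0.6, -2.6]
width: 0.01
gripper_force: 40.0
```

play_rows([
  [-1,0,0,-0.08,0,0,0],
  [-1,0,0,0,0,0,0],
])

```text
clock: 40.52
tcp_pos: [0.663, 0.09, 0.0104]
tcp_rot: [2.068, 2.364, 0.001]
ft_force: [-1.4, -0.3, 2.7]
width: 0.0098
gripper_force: 40.0
```

play_rows([
  [0,0,0,0,0,0,0],
  [0,0,0,0,0,0,0],
  [0,0,0,0,0,0,0],
  [0,0,0,0,0,0,0],
  [0,0,0,0,0,0,0],
  [0,0,0,0.5,0,0,0],
  [0,0,0,1,0,0,0],
  [0,0,0,1,0,0,0],
  [0,0,0,1,0,0,0],
  [0,0,0,1,0,0,0],
  [0,0,-0.5,0.5,0,0,0],
])

```text
clock: 41.43
tcp_pos: [0.6642, 0.0813, 0.1132]
tcp_rot: [2.064, 2.364, 0.007]
ft_force: [-0.9, 0.2, 0.0]
width: 0.0456
gripper_force: 0.0
```

play_rows([
  [0,-0.45,-1,0,0,0,0.4],
  [0,-0.45,-1,0,0,0,0.4],
  [0,-0.45,-1,0,0,0,0.4],
  [0,-0.45,-1,0,0,0,0.4],
  [0,-0.45,-1,0,0,0,0.4],
  [0,-0.45,-1,0,0,0,0.4],
  [0,-0.45,-1,0,0,0,0.4],
  [0,-0.45,-1,0,0,0,0.4],
  [0,-0.45,-1,0,0,0,0.4],
  [0,-0.45,-1,0,0,0,0.4],
  [0,0,0,0,0,0,0],
])

```text
clock: 42.35
tcp_pos: [0.5706, -0.1238, 0.1096]
tcp_rot: [-1.534, -2.741, 0.003]
ft_force: [-0.3, -1.0, -0.9]
width: 0.0458
gripper_force: 0.0
```

```bash
python3 -c "
from h import *
for i in (1,2,3): nest(i)
l=lugs()
for a in l: plan(a[0],a[1],.12,a[2])"
```

```text
nest 1 tab n 58 X 0.0001 Y -0.0037 top 0.0728 plate z +x/-x [np.float64(0.0187), np.float64(0.0194)]
nest 2 tab n 60 X -0.0008 Y -0.0017 top 0.072 plate z +x/-x [np.float64(0.0192), np.float64(0.0189)]
nest 3 tab n 56 X -0.0002 Y -0.002 top 0.072 plate z +x/-x [np.float64(0.019), np.float64(0.0188)]
lug 0.4515 -0.365 xdir 39.9 size 0.07 0.043 tab [ 0.451 -0.364  0.056]
tcp [ 0.5729 -0.1198  0.1096] yaw 31.62 zax [ 0.001  0.    -1.   ] F [0.4 0.3 0.2] w 0.0454 j [-0.23  0.39  1.65  0.    1.1  -0.78] t 42.5
shift units [ -6.07 -12.26   0.52] turn units 1.37
```

play_rows([
  [0,-0.55,-1,0.1,0,0,0.1],
  [0,-0.5,-1,0.1,0,0,0.1],
  [0,-0.5,-1,0.1,0,0,0.1],
  [0,-0.5,-1,0.1,0,0,0.1],
  [0,-0.5,-1,0.1,0,0,0.1],
  [0,-0.5,-1,0,0,0,0.1],
  [0,-0.5,-1,0,0,0,0.1],
  [0,-0.5,-1,0,0,0,0.1],
  [0,-0.5,-1,0,0,0,0.1],
  [0,-0.5,-1,0,0,0,0.1],
  [0,-0.5,-1,0,0,0,0.1],
  [0,-0.5,-1,0,0,0,0.1],
])

```text
clock: 43.55
tcp_pos: [0.4519, -0.3603, 0.1194]
tcp_rot: [1.354, 2.835, 0.0]
ft_force: [-1.5, 0.5, -0.5]
width: 0.0454
gripper_force: 0.0
```

play_rows([
  [0,0,-0.2,0,0,0,0.1],
  [0,0,0,0,0,0,0],
  [0,0,0,0,0,0,0],
])

```text
clock: 43.8
tcp_pos: [0.4523, -0.3632, 0.1193]
tcp_rot: [-1.341, -2.841, -0.001]
ft_force: [-0.3, 0.9, -0.1]
width: 0.0458
gripper_force: 0.0
```

```bash
python3 -c "
from h import *
plan(.4515,-.365,.001,40)"
```

```text
tcp [ 0.4523 -0.3632  0.1193] yaw 39.45 zax [ 0.     0.001 -1.   ] F [-0.3  0.9 -0.1] w 0.0458 j [-0.7   0.38  1.65  0.    1.11 -1.39] t 43.8
shift units [-0.04 -0.09 -5.92] turn units 0.09
```

play_rows([
  [0,-0.04,-0.09,-1,0,0,0.09],
  [0,0,0,-1,0,0,0],
  [0,0,0,-1,0,0,0],
  [0,0,0,-1,0,0,0],
  [0,0,0,-1,0,0,0],
  [0,0,0,-0.6,0,0,0],
  [0,0,0,-0.3,0,0,0],
  [0,0,0,0,0,0,0],
  [0,0,0,0,0,0,0],
])

```text
clock: 44.55
tcp_pos: [0.4516, -0.3653, 0.0018]
tcp_rot: [1.327, 2.847, 0.0]
ft_force: [0.4, 0.3, 0.0]
width: 0.0456
gripper_force: 0.0
```

play_rows([
  [-1,0,0,0,0,0,0],
  [-1,0,0,0,0,0,0],
  [-1,0,0,0,0,0,0],
  [-1,0,0,0,0,0,0],
  [-1,0,0,0,0,0,0],
  [-1,0,0,0,0,0,0],
  [-1,0,0,0,0,0,0],
  [-1,0,0,0,0,0,0],
  [-1,0,0,0,0,0,0],
])

```text
clock: 45.3
tcp_pos: [0.4506, -0.3661, 0.0018]
tcp_rot: [-1.328, -2.847, 0.001]
ft_force: [-2.7, -0.7, 2.6]
width: 0.0099
gripper_force: 40.0
```

play_rows([
  [-1,0,0,0.5,0,0,0],
  [-1,0,0,1,0,0,0],
  [-1,0,0,1,0,0,0],
  [-1,0,0,1,0,0,0],
  [-1,0,0,1,0,0,0],
  [-1,0,0,0.7,0,0,0],
  [-1,0,0,0,0,0,0],
  [-1,0,0,0,0,0,0],
])

```text
clock: 45.97
tcp_pos: [0.451, -0.3657, 0.1057]
tcp_rot: [1.328, 2.846, 0.0]
ft_force: [0.9, 0.4, -3.0]
width: 0.0098
gripper_force: 40.0
```

```bash
python3 -c "
from h import *
plan(.670,.0385,.11,7.7)"
```

```text
tcp [ 0.451  -0.3657  0.1057] yaw 39.98 zax [ 0.001 -0.    -1.   ] F [ 0.9  0.4 -3. ] w 0.0098 j [-0.7   0.39  1.67  0.    1.08 -1.4 ] t 46.0
shift units [10.95 20.21  0.21] turn units -5.38
```

play_rows([
  [-1,0.521,0.962,0.2,0,0,-0.256],
  [-1,0.521,0.962,0,0,0,-0.256],
  [-1,0.521,0.962,0,0,0,-0.256],
  [-1,0.521,0.962,0,0,0,-0.256],
  [-1,0.521,0.962,0,0,0,-0.256],
  [-1,0.521,0.962,0,0,0,-0.256],
  [-1,0.521,0.962,0,0,0,-0.256],
  [-1,0.521,0.962,0,0,0,-0.256],
  [-1,0.521,0.962,0,0,0,-0.256],
  [-1,0.521,0.962,0,0,0,-0.256],
  [-1,0.521,0.962,0,0,0,-0.256],
  [-1,0.521,0.962,0,0,0,-0.256],
])

```text
clock: 46.97
tcp_pos: [0.575, -0.1335, 0.1074]
tcp_rot: [-1.767, -2.593, 0.002]
ft_force: [-0.2, 0.1, -2.9]
width: 0.0098
gripper_force: 40.0
```

play_rows([
  [-1,0.521,0.962,0,0,0,-0.256],
  [-1,0.521,0.962,0,0,0,-0.256],
  [-1,0.521,0.962,0,0,0,-0.256],
  [-1,0.521,0.962,0,0,0,-0.256],
  [-1,0.521,0.962,0,0,0,-0.256],
  [-1,0.521,0.962,0,0,0,-0.256],
  [-1,0.521,0.962,0,0,0,-0.256],
  [-1,0.521,0.962,0,0,0,-0.256],
  [-1,0.521,0.962,0,0,0,-0.256],
  [-1,0,0,0,0,0,0],
  [-1,0,0,0,0,0,0],
])

```text
clock: 47.88
tcp_pos: [0.6686, 0.0392, 0.107]
tcp_rot: [-2.062, -2.366, 0.004]
ft_force: [-0.4, -0.9, -2.9]
width: 0.0098
gripper_force: 40.0
```

play_rows([
  [-1,0,0,-1,0,0,0],
  [-1,0,0,-1,0,0,0],
  [-1,0,0,-1,0,0,0],
  [-1,0,0,-0.8,0,0,0],
  [-1,0,0,0,0,0,0],
  [-1,0,0,0,0,0,0],
  [-1,0,0,0,0,0,0],
])

```text
clock: 48.47
tcp_pos: [0.67, 0.0376, 0.034]
tcp_rot: [2.067, 2.365, 0.001]
ft_force: [0.3, 0.7, -3.2]
width: 0.0097
gripper_force: 40.0
```

```bash
python3 -c "
from h import *
hover(4)"
```

```text
tcp [0.67   0.0376 0.034 ] yaw 7.69 zax [ 0.001 -0.    -1.   ] F [ 0.3  0.7 -3.2] w 0.0097 j [ 0.04  0.58  1.53 -0.    1.03 -0.1 ] t 48.5
shift units [ 0.    0.03 -1.18] turn units 0.0
lug X [-0.0382  0.0316] Y [-0.0206  0.0379] 346 ribs X [-0.0469  0.0391] Y [-0.0442  0.0447] 239
```

play_rows([
  [-1,-0.03,0.03,-0.3,0,0,0],
  [-1,0,0,-0.3,0,0,0],
  [-1,0,0,-0.2,0,0,0],
  [-1,0,0,-0.2,0,0,0],
  [-1,0,0,-0.15,0,0,0],
  [-1,0,0,0,0,0,0],
  [-1,0,0,0,0,0,0],
])

```text
clock: 49.1
tcp_pos: [0.6694, 0.0369, 0.0158]
tcp_rot: [2.063, 2.364, -0.001]
ft_force: [-7.1, -5.9, 22.9]
width: 0.01
gripper_force: 40.0
```

play_rows([
  [-1,0,0,-0.1,0,0,0],
  [-1,0,0,0,0,0,0],
])

```text
clock: 49.27
tcp_pos: [0.6695, 0.0361, 0.0149]
tcp_rot: [2.062, 2.364, -0.001]
ft_force: [-9.6, -8.0, 27.4]
width: 0.01
gripper_force: 40.0
```

It caught a rib on the +y/+x side (23 N). I'll lift, shift about 2 mm in -y and 1 mm in -x, and look again.

play_rows([
  [-1,0,0,0.5,0,0,0],
  [-1,0,0,0.5,0,0,0],
  [-1,-0.04,-0.08,0,0,0,0],
  [-1,0,0,0,0,0,0],
  [-1,0,0,0,0,0,0],
])

```text
clock: 49.68
tcp_pos: [0.6677, 0.0373, 0.0274]
tcp_rot: [-2.066, -2.365, 0.002]
ft_force: [0.2, -0.8, -3.6]
width: 0.0098
gripper_force: 40.0
```

```bash
python3 - <<'E'
from h import *
hover(4)
s=snap('side'); u,v=map(int,proj(s,[.67,.0376,.03])); cv2.imwrite('pics/n4.png',cv2.resize(s['color'][v-35:v+35,u-45:u+45],(770,600),interpolation=cv2.INTER_CUBIC))
E
```

```text
tcp [0.6677 0.0373 0.0274] yaw 7.73 zax [-0.002  0.    -1.   ] F [ 0.2 -0.8 -3.6] w 0.0098 j [ 0.04  0.59  1.54  0.    1.02 -0.1 ] t 49.7
shift units [ 0.12  0.04 -0.85] turn units -0.01
lug X [-0.0404  0.0288] Y [-0.0185  0.0392] 328 ribs X [-0.0473  0.0392] Y [-0.0439  0.0447] 243
```

View pics/n4.png

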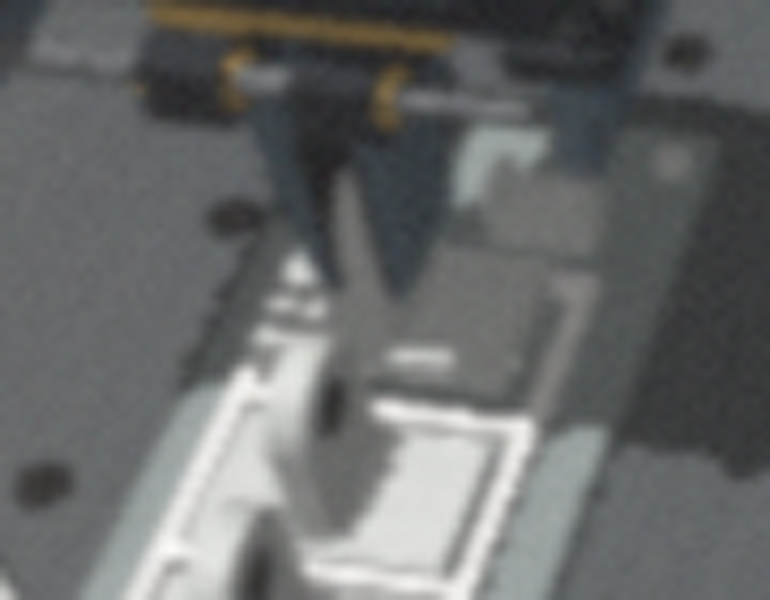

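The picture shows the lug over nest 4. Its +y edge (row ~385) is next to the rib, but a neighbour contaminated my Y numbers, so I'll measure the edges in a clean strip.

```bash
python3 - <<'E'
from h import *
c=np.array([.670,.0381])
s=snap('side'); q=pts(s); X,Y=bedf(q,c); z=q[...,2]; t=env.sense()['tcp_pos']; print(t, [v.round(4) for v in bedf(t[None],c)])
for x0,x1 in((-.03,-.015),(.008,.016),(.016,.024)):
    k=(X>x0)&(X<x1)&(abs(Y)<.036)
    o=np.argsort(Y[k]); print(x0,[(round(float(a),4),round(float(b),3)) for a,b in zip(Y[k][o],z[k][o])][::2])
E
```

```text
[0.66763714 0.03729572 0.02730373] [array([-0.0024]), array([-0.0005])]
-0.03 [(-0.0335, 0.233), (-0.0201, 0.033), (-0.019, 0.034), (-0.0176, 0.063), (-0.0166, 0.088), (-0.0163, 0.031), (-0.0158, 0.034), (-0.0155, 0.034), (-0.0152, 0.034), (-0.0144, 0.106), (-0.0138, 0.081), (-0.0126, 0.035), (-0.0124, 0.034), (-0.0118, 0.069), (-0.0114, 0.077), (-0.0108, 0.074), (-0.0106, 0.067), (-0.0104, 0.064), (-0.0104, 0.091), (-0.0102, 0.088), (-0.0089, 0.034), (-0.0083, 0.037), (-0.0071, 0.078), (-0.0069, 0.091), (-0.0065, 0.086), (-0.0061, 0.036), (-0.0051, 0.07), (-0.005, 0.034), (-0.0046, 0.037), (-0.0045, 0.074), (-0.0042, 0.098), (-0.0037, 0.088), (-0.0033, 0.035), (-0.0025, 0.034), (-0.0023, 0.087), (-0.0022, 0.036), (-0.0016, 0.084), (-0.0012, 0.081), (-0.0006, 0.035), (0.0004, 0.08), (0.0005, 0.035), (0.001, 0.037), (0.0013, 0.077), (0.0016, 0.094), (0.0018, 0.075), (0.0021, 0.037), (0.0026, 0.072), (0.0032, 0.089), (0.0033, 0.102), (0.0037, 0.07), (0.0041, 0.037), (0.0041, 0.035), (0.0044, 0.107), (0.0049, 0.034), (0.0052, 0.037), (0.0057, 0.034), (0.0063, 0.037), (0.0065, 0.096), (0
[... 10835 characters left out ...]
 (0.026, 0.32), (0.0263, 0.24), (0.0264, 0.327), (0.0264, 0.294), (0.0265, 0.176), (0.0267, 0.269), (0.0273, 0.281), (0.0274, 0.267), (0.0276, 0.319), (0.0277, 0.27), (0.0278, 0.286), (0.0281, 0.244), (0.0283, 0.282), (0.0285, 0.264), (0.0286, 0.158), (0.0287, 0.245), (0.0288, 0.243), (0.0291, 0.316), (0.0294, 0.304), (0.0296, 0.325), (0.0299, 0.236), (0.0301, 0.263), (0.0302, 0.27), (0.0304, 0.157), (0.0305, 0.324), (0.031, 0.318), (0.0319, 0.158), (0.032, 0.314), (0.032, 0.315), (0.0325, 0.311), (0.0326, 0.309), (0.0327, 0.16), (0.033, 0.157), (0.033, 0.313), (0.0331, 0.305), (0.0336, 0.158), (0.034, 0.314), (0.0342, 0.312), (0.0343, 0.314), (0.0343, 0.316), (0.035, 0.159), (0.035, 0.312)]
```

The lug's +y edge is at +0.0225 and the rib's inner edge at about 0.0218 (nest frame). It needs to go about 3 mm in -y, and 2 mm back in +x.

play_rows([
  [-1,0.11,-0.15,0,0,0,0],
  [-1,0,0,0,0,0,0],
  [-1,0,0,-0.3,0,0,0],
  [-1,0,0,-0.25,0,0,0],
  [-1,0,0,0,0,0,0],
  [-1,0,0,0,0,0,0],
])

```text
clock: 50.33
tcp_pos: [0.6698, 0.0341, 0.0166]
tcp_rot: [-2.066, -2.365, 0.002]
ft_force: [0.1, 0.3, -3.8]
width: 0.0098
gripper_force: 40.0
```

play_rows([
  [-1,0,0,-0.15,0,0,0],
  [-1,0,0,-0.1,0,0,0],
  [-1,0,0,0,0,0,0],
  [-1,0,0,0,0,0,0],
])

```text
clock: 50.67
tcp_pos: [0.6703, 0.0342, 0.0123]
tcp_rot: [-2.067, -2.366, 0.0]
ft_force: [0.2, 0.8, -3.9]
width: 0.0096
gripper_force: 40.0
```

play_rows([
  [-1,0,0,-0.12,0,0,0],
  [-1,0,0,-0.08,0,0,0],
  [-1,0,0,0,0,0,0],
  [-1,0,0,0,0,0,0],
])

```text
clock: 51.0
tcp_pos: [0.671, 0.0342, 0.0099]
tcp_rot: [2.066, 2.365, 0.002]
ft_force: [-2.1, 0.2, 6.3]
width: 0.0096
gripper_force: 40.0
```

play_rows([
  [0,0,0,0,0,0,0],
  [0,0,0,0,0,0,0],
  [0,0,0,0,0,0,0],
  [0,0,0,0,0,0,0],
  [0,0,0,0,0,0,0],
  [0,0,0,0.5,0,0,0],
  [0,0,0,1,0,0,0],
  [0,0,0,1,0,0,0],
  [0,0,0,1,0,0,0],
  [0,0,0,1,0,0,0],
  [0,0,0,1,0,0,0],
])

```text
clock: 51.92
tcp_pos: [0.6705, 0.0342, 0.1203]
tcp_rot: [2.066, 2.366, 0.001]
ft_force: [-0.0, -0.7, 0.7]
width: 0.0456
gripper_force: 0.0
```

play_rows([
  [-1,-0.8,-0.3,1,0,0,0],
  [-1,-1,-0.3,1,0,0,0],
  [-1,-1,-0.3,1,0,0,0],
  [-1,-1,-0.3,1,0,0,0],
  [-1,-1,-0.3,1,0,0,0],
  [-1,-1,-0.3,1,0,0,0],
  [-1,-1,-0.3,0.5,0,0,0],
  [-1,-1,-0.3,0,0,0,0],
  [-1,0,0,0,0,0,0],
  [-1,0,0,0,0,0,0],
])

```text
clock: 52.75
tcp_pos: [0.5142, -0.014, 0.2497]
tcp_rot: [2.066, 2.364, 0.003]
ft_force: [0.2, -1.2, 0.2]
width: 0.0006
gripper_force: 0.0
```

```bash
python3 - <<'E'
from h import *
plan(.6,.3,.3,7.7)
for i in (1,2,3,4): nest(i)
s=snap('side'); q=pts(s); g=s['color'].astype(int)
# bar: points above 60 mm near hinge plane
X,Y=bedf(q,(.66,.115)); z=q[...,2]
k=(Y>.11)&(Y<.26)&(abs(X)<.07)&(z>.05)&(z<.36)
print(k.sum())
for lo in np.arange(.04,.34,.04):
    w=k&(z>=lo)&(z<lo+.04)
    if w.sum()>5: print('bar z',round(lo,2),'X',np.median(X[w]).round(4),'Y',np.median(Y[w]).round(4),'world',np.median(q[w],0).round(4))
E
```

```text
tcp [ 0.5142 -0.014   0.2497] yaw 7.69 zax [ 0.002  0.    -1.   ] F [ 0.2 -1.2  0.2] w 0.0006 j [-0.05  0.19  1.58  0.    1.37 -0.18] t 52.8
shift units [ 4.29 15.7   2.52] turn units 0.0
nest 1 tab n 55 X 0.0001 Y -0.0027 top 0.0728 plate z +x/-x [np.float64(0.0186), np.float64(0.019)]
nest 2 tab n 0 X nan Y nan top None plate z +x/-x [np.float64(nan), np.float64(nan)]
nest 3 tab n 0 X nan Y nan top None plate z +x/-x [np.float64(nan), np.float64(nan)]
nest 4 tab n 0 X nan Y nan top None plate z +x/-x [np.float64(nan), np.float64(nan)]
1418
bar z 0.04 X -0.0316 Y 0.1527 world [0.6084 0.2621 0.0654]
bar z 0.08 X -0.0316 Y 0.1596 world [0.6079 0.269  0.1012]
bar z 0.12 X -0.0315 Y 0.1674 world [0.6066 0.277  0.1408]
bar z 0.16 X -0.0315 Y 0.1754 world [0.6057 0.2847 0.1808]
bar z 0.2 X -0.0315 Y 0.1837 world [0.6047 0.2931 0.2203]
bar z 0.24 X -0.0314 Y 0.1915 world [0.6037 0.3008 0.2612]
bar z 0.28 X -0.0308 Y 0.1997 world [0.6032 0.3089 0.3102]h.py:58: RuntimeWarning: Mean of empty slice.
  print('nest',i,'tab n',t.sum(),'X',X[t].mean().round(4),'Y',Y[t].mean().round(4),'top',np.percentile(z[t],95).round(4) if t.any() else None,'plate z +x/-x',[np.median(z[p&(X*g>0)]).round(4) for g in (1,-1)])
  ret = ret.dtype.type(ret / rcount)
  return _methods._mean(a, axis=axis, dtype=dtype,
```

All four lugs are in their nests (I'll re-check from above later). The bar leans back at about 101°, with its hinge near bed-frame Y=0.145 and its line 22 mm to -x of the tabs. I'll go round behind it with the fingers shut.

play_rows([
  [-1,-0.1,1,0.3,0,0,0],
  [-1,-0.1,1,0.3,0,0,0],
  [-1,-0.1,1,0.3,0,0,0],
  [-1,-0.1,1,0.3,0,0,0],
  [-1,-0.1,1,0.3,0,0,0],
  [-1,-0.1,1,0,0,0,0],
  [-1,-0.1,1,0,0,0,0],
  [-1,0,1,0,0,0,0],
  [-1,0,1,0,0,0,0],
  [-1,0,1,0,0,0,0],
  [-1,0,1,0,0,0,0],
  [-1,0,1,0,0,0,0],
])

```text
clock: 54.0
tcp_pos: [0.5007, 0.2276, 0.2778]
tcp_rot: [-2.066, -2.366, 0.001]
ft_force: [0.7, -0.3, 0.1]
width: 0.0007
gripper_force: 0.0
```

play_rows([
  [-1,0,1,0,0,0,0],
  [-1,0,1,0,0,0,0],
  [-1,0,1,0,0,0,0],
  [-1,0,1,0,0,0,0],
  [-1,0,1,0,0,0,0],
  [-1,0,1,0,0,0,0],
  [-1,0,0.5,0,0,0,0],
  [-1,0,0,0,0,0,0],
])

```text
clock: 54.67
tcp_pos: [0.5004, 0.3582, 0.2772]
tcp_rot: [-2.063, -2.368, 0.002]
ft_force: [0.3, -1.0, 0.2]
width: 0.0004
gripper_force: 0.0
```

```bash
python3 - <<'E'
from h import *
plan(.6057,.355,.28,7.7)
for i in (1,2,3,4): nest(i)
A=np.radians(7.7); U=np.array([np.cos(A),np.sin(A)]);V=np.array([-np.sin(A),np.cos(A)]); O=np.array([.66,.115])
r=.25
W=[]
for th in np.radians([101,95,88,80,72,64,56,48,40,32,24,16,8,3,0]):
    d=.007+.0175*np.sin(th); y=.145-r*np.cos(th)+np.sin(th)*d; z=.029+r*np.sin(th)+np.cos(th)*d-.022
    W.append(np.r_[O-.0225*U+y*V,z]); print(round(np.degrees(th)),W[-1].round(4))
print((np.diff(W,axis=0)/.02).round(2).tolist())
E
```

```text
tcp [0.5004 0.3582 0.2772] yaw 7.87 zax [-0.001 -0.    -1.   ] F [ 0.3 -1.   0.2] w 0.0004 j [0.6  0.35 1.29 0.   1.5  0.47] t 54.7
shift units [ 5.27 -0.16  0.14] turn units -0.03
nest 1 tab n 62 X -0.0002 Y -0.0032 top 0.0719 plate z +x/-x [np.float64(0.0189), np.float64(0.019)]
nest 2 tab n 61 X -0.0009 Y -0.0017 top 0.0733 plate z +x/-x [np.float64(0.0182), np.float64(0.0189)]
nest 3 tab n 56 X -0.0001 Y -0.0012 top 0.0725 plate z +x/-x [np.float64(0.0185), np.float64(0.0187)]
nest 4 tab n 59 X 0.0002 Y -0.0009 top 0.0721 plate z +x/-x [np.float64(0.0187), np.float64(0.0189)]
101 [0.6087 0.3265 0.2478]
95 [0.6121 0.3014 0.2539]
88 [0.6162 0.2713 0.2577]
80 [0.6209 0.2363 0.2574]
72 [0.6256 0.2014 0.2521]
64 [0.6302 0.1673 0.2417]
56 [0.6346 0.1348 0.2263]
48 [0.6387 0.1046 0.2062]
40 [0.6424 0.0775 0.1817]
32 [0.6455 0.0541 0.1533]
24 [0.6481 0.035  0.1216]
16 [0.65   0.0208 0.0873]
8 [0.6513 0.0116 0.0511]
3 [0.6517 0.0087 0.028 ]
0 [0.6518 0.0079 0.014 ]
[[0.17, -1.25, 0.31], [0.2, -1.51, 0.19], [0.24, -1.75, -0.01], [0.24, -1.75, -0.27], [0.23, -1.7, -0.52], [0.22, -1.63, -0.77], [0.2, -1.51, -1.01], [0.18, -1.36, -1.22], [0.16, -1.17, -1.42], [0.13, -0.95, -1.58], [0.1, -0.71, -1.72], [0.06, -0.46, -1.81], [0.02, -0.15, -1.16], [0.01, -0.04, -0.7]]
```

All four lugs are confirmed seated, flat and on the nest centres. I'll move in behind the bar end and begin the swing.

play_rows([
  [-1,0.9,0,0,0,0,0],
  [-1,0.9,0,0,0,0,0],
  [-1,0.9,0,0,0,0,0],
  [-1,0.9,0,0,0,0,0],
  [-1,0.9,0,-0.5,0,0,0],
  [-1,0.8,0,-0.5,0,0,0],
  [-1,0,-0.3,-0.35,0,0,0],
  [-1,0,-0.7,0,0,0,0],
  [-1,0,-0.6,0,0,0,0],
  [-1,0,0,0,0,0,0],
])

```text
clock: 55.7
tcp_pos: [0.606, 0.3209, 0.2531]
tcp_rot: [2.069, 2.363, 0.0]
ft_force: [0.5, 0.6, 0.2]
width: 0.0006
gripper_force: 0.0
```

play_rows([
  [-1,0.08,-0.62,0.15,0,0,0],
  [-1,0.08,-0.62,0.15,0,0,0],
  [-1,0.1,-0.75,0.1,0,0,0],
  [-1,0.1,-0.75,0.1,0,0,0],
  [-1,0.12,-0.87,0,0,0,0],
  [-1,0.12,-0.87,0,0,0,0],
  [-1,0.12,-0.87,-0.13,0,0,0],
  [-1,0.12,-0.87,-0.13,0,0,0],
])

```text
clock: 56.37
tcp_pos: [0.6234, 0.1979, 0.2568]
tcp_rot: [2.067, 2.365, 0.001]
ft_force: [0.1, 0.4, -0.8]
width: 0.0005
gripper_force: 0.6
```

```bash
cat >> h.py <<'E'
def bar():
    s=snap('side'); q=pts(s); X,Y=bedf(q,(.66,.115)); z=q[...,2]; k=(abs(X+.0275)<.012)&(Y>-.2)&(Y<.26)&(z>.06)&(z<.36)&(s['color'].max(2)-s['color'].min(2)<14)&(s['color'].max(2)>85)
    if k.sum()>20:
        r=np.hypot(Y[k]-.145,z[k]-.029); a=np.degrees(np.arctan2(z[k]-.029,-(Y[k]-.145))); print('bar',k.sum(),[(round(lo,2),np.median(a[(r>lo)&(r<lo+.05)]).round(1)) for lo in (.05,.1,.15,.2,.25) if ((r>lo)&(r<lo+.05)).sum()>5])
E
python3 -c "
from h import *
plan(.6256,.2014,.2521,7.7); bar()"
```

```text
tcp [0.6234 0.1979 0.2568] yaw 7.7 zax [ 0.001  0.    -1.   ] F [ 0.1  0.4 -0.8] w 0.0005 j [0.29 0.42 1.24 0.   1.49 0.16] t 56.4
shift units [ 0.11  0.18 -0.23] turn units -0.0
bar 1265 [(0.05, np.float64(75.1)), (0.1, np.float64(74.3)), (0.15, np.float64(73.9)), (0.2, np.float64(73.7)), (0.25, np.float64(73.4))]
```

The bar follows the plan at about 73°. Continuing along the arc.

play_rows([
  [-1,0.15,-0.7,-0.4,0,0,0],
  [-1,0.15,-0.82,-0.35,0,0,0],
  [-1,0.11,-0.82,-0.38,0,0,0],
  [-1,0.11,-0.82,-0.38,0,0,0],
  [-1,0.1,-0.76,-0.5,0,0,0],
  [-1,0.1,-0.76,-0.5,0,0,0],
  [-1,0.09,-0.68,-0.61,0,0,0],
  [-1,0.09,-0.68,-0.61,0,0,0],
  [-1,0.08,-0.58,-0.71,0,0,0],
  [-1,0.08,-0.58,-0.71,0,0,0],
])

```text
clock: 57.25
tcp_pos: [0.6445, 0.0543, 0.1523]
tcp_rot: [2.067, 2.366, -0.0]
ft_force: [-0.0, 0.5, -0.4]
width: 0.0006
gripper_force: 0.3
```

```bash
python3 -c "
from h import *
plan(.6455,.0541,.1533,7.7); bar()"
```

```text
tcp [0.6445 0.0543 0.1523] yaw 7.72 zax [ 0. -0. -1.] F [-0.   0.5 -0.4] w 0.0006 j [ 0.07  0.45  1.44 -0.    1.25 -0.07] t 57.2
shift units [ 0.05 -0.01  0.05] turn units -0.0
bar 942 [(0.05, np.float64(36.6)), (0.1, np.float64(35.5)), (0.15, np.float64(34.9)), (0.2, np.float64(34.6)), (0.25, np.float64(34.1))]
```

play_rows([
  [-1,-0.05,-0.48,-0.79,0,0,0],
  [-1,-0.05,-0.48,-0.79,0,0,0],
  [-1,0.05,-0.36,-0.86,0,0,0],
  [-1,0.05,-0.36,-0.86,0,0,0],
  [-1,0.03,-0.23,-0.9,0,0,0],
  [-1,0.03,-0.23,-0.9,0,0,0],
  [-1,0.01,-0.08,-0.55,0,0,0],
  [-1,0.01,-0.08,-0.4,0,0,0],
  [-1,0,0,0,0,0,0],
])

```text
clock: 58.05
tcp_pos: [0.6449, 0.0095, 0.0306]
tcp_rot: [-2.065, -2.364, 0.003]
ft_force: [-0.6, 0.1, -0.8]
width: 0.0001
gripper_force: 0.0
```

```bash
python3 -c "
from h import *
plan(.650,.0079,.014,7.7); bar()"
```

```text
tcp [0.6449 0.0095 0.0306] yaw 7.72 zax [-0.003 -0.    -1.   ] F [-0.6  0.1 -0.8] w 0.0001 j [-0.    0.55  1.6  -0.    1.   -0.14] t 58.0
shift units [ 0.25 -0.08 -0.83] turn units -0.0
bar 426 []
```

play_rows([
  [-1,0.12,0,-0.3,0,0,0],
  [-1,0,0,-0.3,0,0,0],
  [-1,0,0,0,0,0,0],
  [-1,0,0,0,0,0,0],
])

```text
clock: 58.43
tcp_pos: [0.6484, 0.0099, 0.0202]
tcp_rot: [-2.066, -2.366, 0.0]
ft_force: [-0.2, 0.2, 0.3]
width: 0.0006
gripper_force: 0.0
```

play_rows([
  [-1,0,0,-0.1,0,0,0],
  [-1,0,0,-0.1,0,0,0],
  [-1,0,0,0,0,0,0],
])

```text
clock: 58.68
tcp_pos: [0.6484, 0.0098, 0.0161]
tcp_rot: [2.067, 2.366, 0.0]
ft_force: [0.8, 0.3, 0.3]
width: 0.0003
gripper_force: 0.1
```

play_rows([
  [-1,0,0,-0.1,0,0,0],
  [-1,0,0,0,0,0,0],
])

```text
clock: 58.85
tcp_pos: [0.6484, 0.0098, 0.0141]
tcp_rot: [-2.067, -2.366, 0.0]
ft_force: [-0.3, 0.7, -0.3]
width: 0.0004
gripper_force: 0.1
```

play_rows([
  [-1,0,0,-0.1,0,0,0],
  [-1,0,0,0,0,0,0],
])

```text
clock: 59.02
tcp_pos: [0.6483, 0.0097, 0.012]
tcp_rot: [-2.067, -2.366, 0.0]
ft_force: [0.7, -0.4, 0.3]
width: 0.0004
gripper_force: 0.0
```

play_rows([
  [-1,0,0,-0.1,0,0,0],
  [-1,0,0,0,0,0,0],
])

```text
clock: 59.18
tcp_pos: [0.6483, 0.0098, 0.0099]
tcp_rot: [-2.066, -2.366, 0.0]
ft_force: [0.5, -0.5, 0.3]
width: -0.0
gripper_force: 0.0
```

play_rows([
  [-1,0,0,-0.1,0,0,0],
  [-1,0,0,0,0,0,0],
])

```text
clock: 59.35
tcp_pos: [0.6483, 0.0098, 0.0079]
tcp_rot: [-2.067, -2.366, 0.0]
ft_force: [0.3, 0.6, -0.4]
width: 0.0007
gripper_force: 0.0
```

```bash
python3 - <<'E'
from h import *
tips()
s=snap('side'); q=pts(s); X,Y=bedf(q,(.66,.115)); z=q[...,2]
for y0 in (.12,.08,.04,0,-.04,-.06):
    k=(abs(X+.025)<.004)&(Y>y0-.01)&(Y<y0+.01)&(z<.08); 
    if k.sum()>3: print('Y',y0,k.sum(),'z',np.percentile(z[k],[50,90]).round(4))
E
```

```text
side z 0.0 253 x [-0.027  0.029] y [-0.077 -0.032  0.067]
side z 0.01 43 x [-0.018  0.028] y [-0.022 -0.009  0.075]
side z 0.02 78 x [-0.028  0.029] y [-0.015  0.018  0.074]
side z 0.03 114 x [-0.024  0.03 ] y [-0.008  0.05   0.076]
side z 0.04 48 x [-0.027  0.014] y [-0.013 -0.002  0.018]
side z 0.05 57 x [-0.027  0.015] y [-0.014 -0.002  0.019]
side z 0.06 59 x [-0.023  0.01 ] y [-0.014 -0.004  0.027]
side z 0.07 41 x [-0.019  0.011] y [-0.015 -0.008  0.008]
side z 0.08 42 x [-0.02  0.  ] y [-0.016 -0.007  0.009]
side z 0.09 25 x [-0.019 -0.01 ] y [-0.017 -0.001  0.01 ]
side z 0.1 4 x [-0.019 -0.018] y [0.006 0.007 0.01 ]
Y 0.12 42 z [0.0348 0.0358]
Y 0.08 35 z [0.0353 0.0369]
Y 0.04 31 z [0.0353 0.0365]
Y 0 33 z [0.0351 0.0368]
Y -0.04 26 z [0.0357 0.0369]
Y -0.06 23 z [0.0355 0.0366]
```

The bar top reads a level 0.0355–0.037 all along, which is its closed height. I'll press a little more to confirm the stop.

play_rows([
  [-1,0,0,-0.1,0,0,0],
  [-1,0,0,0,0,0,0],
])

```text
clock: 59.62
tcp_pos: [0.6487, 0.0098, 0.0072]
tcp_rot: [2.066, 2.366, 0.001]
ft_force: [-1.7, -0.5, 5.2]
width: 0.0003
gripper_force: 2.4
```

play_rows([
  [-1,0,0,-0.1,0,0,0],
  [-1,0,0,0,0,0,0],
])

```text
clock: 59.78
tcp_pos: [0.6488, 0.0098, 0.007]
tcp_rot: [2.066, 2.365, 0.002]
ft_force: [-4.6, 0.2, 13.7]
width: 0.0002
gripper_force: 7.0
```

Hard stop at 13.7 N: the bar is fully down. I'll lift off, verify, and go to the valve knob with open fingers.

play_rows([
  [-1,0,0,-0.08,0,0,0],
  [-1,0,0,0,0,0,0],
  [-1,0,0,0.6,0,0,0],
  [-1,0,0,1,0,0,0],
  [-1,0,0,1,0,0,0],
  [-1,0,0,1,0,0,0],
  [-1,0,0,1,0,0,0],
  [0,0,0,1,0,0,0],
  [0,0,0,1,0,0,0],
  [0,0,0,1,0,0,0],
  [0,0,0,1,0,0,0],
  [0,0,0,1,0,0,0],
], newtons=20)

```text
clock: 60.78
tcp_pos: [0.6483, 0.0098, 0.1956]
tcp_rot: [-2.067, -2.366, -0.0]
ft_force: [0.3, -0.0, 0.8]
width: 0.0309
gripper_force: 0.0
```

play_rows([
  [0,-0.87,0.89,1,0,0,0.95],
  [0,-0.87,0.89,1,0,0,0.95],
  [0,-0.87,0.89,0.5,0,0,0.95],
  [0,-0.87,0.89,0,0,0,0.95],
  [0,-0.87,0.89,0,0,0,0.95],
  [0,-0.87,0.89,0,0,0,0.95],
  [0,-0.87,0.89,0,0,0,0.95],
  [0,-0.87,0.89,0,0,0,0.95],
  [0,-0.87,0.89,0,0,0,0.95],
  [0,-0.87,0.89,0,0,0,0.95],
  [0,-0.87,0.89,0,0,0,0.95],
  [0,-0.87,0.89,0,0,0,0.95],
])

```text
clock: 61.78
tcp_pos: [0.4386, 0.2241, 0.2448]
tcp_rot: [0.372, 3.119, 0.001]
ft_force: [0.1, -0.1, 0.9]
width: 0.0456
gripper_force: 0.0
```

play_rows([
  [0,-0.87,0.89,0,0,0,0.95],
  [0,-0.87,0.89,0,0,0,0.95],
  [0,-0.87,0.89,0,0,0,0.95],
  [0,-0.87,0.89,0,0,0,0.95],
  [0,0,0,0,0,0,0.9],
  [0,0,0,0,0,0,0],
  [0,0,0,0,0,0,0],
])

```text
clock: 62.37
tcp_pos: [0.37, 0.2946, 0.2447]
tcp_rot: [-0.389, 3.117, -0.0]
ft_force: [-0.3, -0.5, 0.1]
width: 0.0455
gripper_force: 0.0
```

```bash
python3 - <<'E'
from h import *
plan(.372,.2942,.095,104.3)
s=snap('top'); knob(s,.37,.29,.03)
for i in (1,2,3,4): nest(i)
q=pts(snap('side')); X,Y=bedf(q,(.66,.115)); z=q[...,2]
for y0 in (.12,.04,-.04,-.08,-.1,-.14):
    k=(abs(X+.025)<.004)&(abs(Y-y0)<.01)&(z<.08)
    if k.sum()>3: print('Y',y0,k.sum(),'z',np.percentile(z[k],[50,90]).round(4))
E
```

```text
tcp [0.37   0.2946 0.2447] yaw 104.22 zax [ 0.  0. -1.] F [-0.3 -0.5  0.1] w 0.0455 j [ 0.65  0.12  1.68 -0.    1.34 -1.17] t 62.4
shift units [ 0.1  -0.02 -7.49] turn units 0.01
knob 22 [0.373 0.283 0.147] [0.3716 0.2884 0.1452]
nest 1 tab n 57 X -0.0 Y -0.0034 top 0.0733 plate z +x/-x [np.float64(0.0186), np.float64(0.0211)]
nest 2 tab n 60 X -0.0011 Y -0.002 top 0.0731 plate z +x/-x [np.float64(0.0194), np.float64(0.0208)]
nest 3 tab n 58 X -0.0002 Y -0.0016 top 0.0718 plate z +x/-x [np.float64(0.0192), np.float64(0.0191)]
nest 4 tab n 58 X 0.0003 Y -0.001 top 0.0721 plate z +x/-x [np.float64(0.0196), np.float64(0.0198)]
Y 0.12 45 z [0.0351 0.0363]
Y 0.04 35 z [0.0352 0.0359]
Y -0.04 25 z [0.0353 0.0363]
Y -0.08 22 z [0.0347 0.0368]
Y -0.1 24 z [0.0351 0.036 ]
Y -0.14 25 z [0.0365 0.0387]
```

The bar is closed and level, and the lugs are in place. Descend on the knob and pinch.

play_rows([
  [0,0.1,-0.02,-1,0,0,0],
  [0,0,0,-1,0,0,0],
  [0,0,0,-1,0,0,0],
  [0,0,0,-1,0,0,0],
  [0,0,0,-1,0,0,0],
  [0,0,0,-1,0,0,0],
  [0,0,0,-0.8,0,0,0],
  [0,0,0,-0.5,0,0,0],
  [0,0,0,0,0,0,0],
  [0,0,0,0,0,0,0],
])

```text
clock: 63.5
tcp_pos: [0.3721, 0.2939, 0.0985]
tcp_rot: [0.39, -3.116, 0.001]
ft_force: [0.7, 0.7, -0.1]
width: 0.0456
gripper_force: 0.0
```

play_rows([
  [-1,0,0,0,0,0,0],
  [-1,0,0,0,0,0,0],
  [-1,0,0,0,0,0,0],
  [-1,0,0,0,0,0,0],
  [-1,0,0,0,0,0,0],
  [-1,0,0,0,0,0,0],
])

```text
clock: 64.0
tcp_pos: [0.3731, 0.2926, 0.0995]
tcp_rot: [-0.394, 3.115, -0.005]
ft_force: [2.7, -5.7, 2.7]
width: 0.0262
gripper_force: 20.0
```

```bash
python3 - <<'E'
from h import *
plan(.372,.2942,.095,104.3)
A=np.radians(14.3); th=np.radians(np.linspace(-34.4,5.6,9)); L=.11
k=np.c_[L*np.sin(th)*np.cos(A),L*np.sin(th)*np.sin(A),L*np.cos(th)]; print((np.diff(k,axis=0)/.02).round(2).tolist(), k[-1]-k[0])
E
```

```text
tcp [0.3731 0.2926 0.0995] yaw 104.41 zax [ 0.003 -0.003 -1.   ] F [ 2.7 -5.7  2.7] w 0.0262 j [ 0.64  0.24  1.92 -0.    0.99 -1.18] t 64.0
shift units [-0.05  0.08 -0.23] turn units -0.02
[[0.39, 0.1, 0.25], [0.41, 0.11, 0.22], [0.43, 0.11, 0.18], [0.44, 0.11, 0.14], [0.45, 0.12, 0.1], [0.46, 0.12, 0.06], [0.46, 0.12, 0.02], [0.46, 0.12, -0.03]] [0.07062234 0.01800141 0.01871253]
```

play_rows([
  [-1,0.39,0.06,0.25,0,0,0],
  [-1,0.41,0.1,0.22,0,0,0],
  [-1,0.43,0.11,0.18,0,0,0],
  [-1,0.44,0.11,0.14,0,0,0],
  [-1,0.45,0.12,0.1,0,0,0],
  [-1,0.46,0.12,0.06,0,0,0],
  [-1,0.46,0.12,0.02,0,0,0],
  [-1,0.46,0.12,-0.03,0,0,0],
  [-1,0,0,0,0,0,0],
  [-1,0,0,0,0,0,0],
])

```text
clock: 64.83
tcp_pos: [0.4441, 0.3123, 0.118]
tcp_rot: [-0.391, 3.114, 0.002]
ft_force: [0.4, -1.5, 5.3]
width: 0.0266
gripper_force: 20.0
```

```bash
python3 -c "
from h import *
plan(.4426,.3121,.1175,104.3)
knob(snap('top'),.44,.31,.03)"
```

```text
tcp [0.4441 0.3123 0.118 ] yaw 104.31 zax [ 0.003  0.002 -1.   ] F [ 0.4 -1.5  5.3] w 0.0266 j [ 0.59  0.32  1.74 -0.    1.07 -1.23] t 64.8
shift units [-0.07 -0.01 -0.03] turn units -0.0
```

play_rows([
  [0,0,0,0,0,0,0],
  [0,0,0,0,0,0,0],
  [0,0,0,0,0,0,0],
  [0,0,0,0,0,0,0],
  [0,0,0,0,0,0,0],
  [0,0,0,0.7,0,0,0],
  [0,0,0,1,0,0,0],
  [0,0,0,1,0,0,0],
  [0,0,0,1,0,0,0],
  [0,0,0,1,0,0,0],
  [0,0,0,1,0,0,0],
])

```text
clock: 65.8
tcp_pos: [0.4417, 0.3113, 0.2323]
tcp_rot: [0.392, -3.117, -0.0]
ft_force: [0.3, -0.3, -0.3]
width: 0.0457
gripper_force: 0.0
```

play_rows([
  [-1,0.1,-1,0.3,0,0,0],
  [-1,0.1,-1,0,0,0,0],
  [-1,0.1,-1,0,0,0,0],
  [-1,0.1,-1,0,0,0,0],
  [-1,0.1,-1,0,0,0,0],
  [-1,0,-1,0,0,0,0],
  [-1,0,-1,0,0,0,0],
  [-1,0,-1,0,0,0,0],
  [-1,0,-1,0,0,0,0],
  [-1,0,-1,0,0,0,0],
  [-1,0,-1,0,0,0,0],
  [-1,0,0,0,0,0,0],
])

```text
clock: 66.8
tcp_pos: [0.4517, 0.0888, 0.2374]
tcp_rot: [0.387, -3.117, 0.002]
ft_force: [-0.2, -1.2, -0.3]
width: 0.0003
gripper_force: 0.0
```

```bash
python3 - <<'E'
from h import *
plan(.4386,.0142,.12,104.3)
s=snap('top'); knob(s,.44,.31,.04); s2=snap('side'); knob(s2,.44,.31,.04)
c0=np.array([.4322,.3095,.05]); a=np.radians(14.3); Xv=np.array([np.cos(a),np.sin(a),0])
# predicted lean from lever stem points (top view): points between pivot and ball
for ss,n in ((s,'top'),(s2,'side')):
    q=pts(ss)-c0; x=q@Xv; y=q@np.array([-np.sin(a),np.cos(a),0]); z=q[...,2]
    k=(abs(y)<.009)&(abs(x)<.05)&(z>.03)&(z<.09); 
    if k.sum()>6: print(n,'stem',k.sum(),'lean',np.degrees(np.arctan2(np.median(x[k]),np.median(z[k]))).round(1), 'fit',np.polyfit(z[k],x[k],1).round(3))
cv2.imwrite('pics/v4.png',np.hstack([cv2.resize(s['color'][165:225,90:165],(375,300),interpolation=cv2.INTER_CUBIC),cv2.resize(s2['color'][320:384,140:270],(425,300),interpolation=cv2.INTER_CUBIC)]))
E
```

```text
tcp [0.4517 0.0888 0.2374] yaw 104.17 zax [-0.    -0.001 -1.   ] F [-0.2 -1.2 -0.3] w 0.0003 j [ 0.17  0.11  1.71 -0.    1.32 -1.65] t 66.8
shift units [-0.65 -3.73 -5.87] turn units 0.02
knob 335 [0.436 0.314 0.168] [0.4377 0.3116 0.1599]
side stem 105 lean -1.0 fit [ 0.084 -0.006]
```

View pics/v4.png

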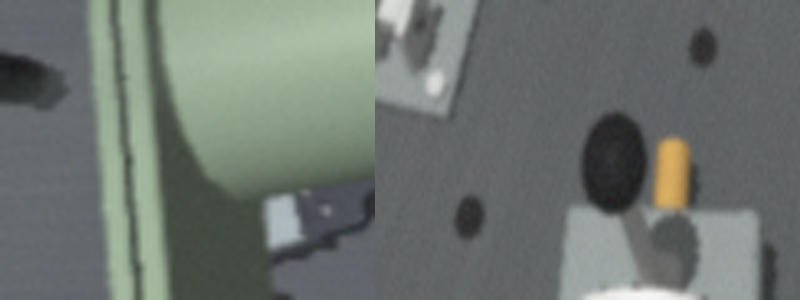

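The side view shows the lever near upright, with a stem slope of 4.8°. The arm blocks the top view, so I'll move past the palm and check from above before pressing.

play_rows([
  [-1,0,-1,0,0,0,0],
  [-1,0,-1,0,0,0,0],
  [-1,0,-1,0,0,0,0],
  [-1,0,-1,0,0,0,0],
  [-1,0,-1,0,0,0,0],
  [-1,0,-1,0,0,0,0],
  [-1,0,-1,0,0,0,0],
  [-1,0,-1,0,0,0,0],
  [-1,0,0,0,0,0,0],
])

```text
clock: 67.65
tcp_pos: [0.4525, -0.0702, 0.2373]
tcp_rot: [0.389, -3.117, 0.001]
ft_force: [0.1, 0.5, -0.2]
width: 0.0005
gripper_force: 0.0
```

```bash
python3 - <<'E'
from h import *
s=snap('top'); knob(s,.44,.31,.04)
c0=np.array([.4322,.3095,.05]); a=np.radians(14.3); Xv=np.array([np.cos(a),np.sin(a),0])
q=pts(s)-c0; x=q@Xv; y=q@np.array([-np.sin(a),np.cos(a),0]); z=q[...,2]
k=(abs(y)<.016)&(abs(x)<.05)&(z>.09)&(z<.13); print('ball',k.sum(),'x',x[k].mean(),x[k].min(),x[k].max(),'y',y[k].mean())
k=(z>-.006)&(z<.006)&(abs(x)<.08)&(abs(y)<.05); print('block',cv2.minAreaRect((pts(s)[k][:,:2]).astype(np.float32)))
g=cv2.cvtColor(s['color'],cv2.COLOR_BGR2GRAY); m=((g<75)&(np.hypot(x,y)<.04)&(z>.075)).astype(np.uint8); M=cv2.moments(m,True); u,v=M['m10']/M['m00'],M['m01']/M['m00']; w=ray(s,u,v,.1595)-c0; print('ball px ray at z .1595: X',w@Xv,'area',M['m00'],'expect .0107')
plan(.4386,.0142,.12,104.3)
E
```

```text
knob 79 [0.44  0.31  0.169] [0.4407 0.3128 0.1581]
ball 90 x 0.00797341231468652 -0.005021089149701683 0.0226573810580076 y -0.001963743319986088
block ((0.43197232484817505, 0.30902737379074097), (0.09945410490036011, 0.060392290353775024), 14.73685359954834)
ball px ray at z .1595: X 0.009279827721006039 area 85.0 expect .0107
tcp [ 0.4524 -0.0687  0.2373] yaw 104.24 zax [-0.     0.001 -1.   ] F [ 0.4 -0.5 -0.4] w 0.0005 j [-0.18  0.1   1.72  0.    1.32 -2.  ] t 67.7
shift units [-0.69  4.14 -5.87] turn units 0.01
```

The lever is at about 39–40°, within a degree. Now the palm: over it, then press down.

play_rows([
  [-1,-0.14,0.83,-0.5,0,0,0],
  [-1,-0.14,0.83,-1,0,0,0],
  [-1,-0.14,0.83,-1,0,0,0],
  [-1,-0.14,0.83,-1,0,0,0],
  [-1,-0.13,0.82,-1,0,0,0],
  [-1,0,0,-1,0,0,0],
  [-1,0,0,-1,0,0,0],
  [-1,0,0,-1,0,0,0],
  [-1,0,0,-0.8,0,0,0],
  [-1,0,0,0,0,0,0],
  [-1,0,0,0,0,0,0],
])

```text
clock: 68.62
tcp_pos: [0.4378, 0.0154, 0.0712]
tcp_rot: [0.394, -3.115, -0.001]
ft_force: [1.5, -0.0, -0.4]
width: 0.0008
gripper_force: 0.0
```

play_rows([
  [-1,0,0,-0.4,0,0,0],
  [-1,0,0,-0.4,0,0,0],
  [-1,0,0,-0.3,0,0,0],
  [-1,0,0,0,0,0,0],
])

```text
clock: 68.95
tcp_pos: [0.4395, 0.0146, 0.0495]
tcp_rot: [-0.39, 3.115, 0.001]
ft_force: [1.6, 1.8, 4.2]
width: 0.0005
gripper_force: 2.6
```

play_rows([
  [-1,0,0,-0.3,0,0,0],
  [-1,0,0,-0.2,0,0,0],
  [-1,0,0,0,0,0,0],
])

```text
clock: 69.2
tcp_pos: [0.4396, 0.0145, 0.0401]
tcp_rot: [-0.39, 3.115, 0.001]
ft_force: [0.1, 1.5, 9.0]
width: 0.0008
gripper_force: 4.1
```

play_rows([
  [-1,0,0,-0.15,0,0,0],
  [-1,0,0,0,0,0,0],
])

```text
clock: 69.37
tcp_pos: [0.4397, 0.0145, 0.039]
tcp_rot: [-0.39, 3.114, 0.001]
ft_force: [-4.3, 2.3, 21.5]
width: 0.0006
gripper_force: 11.0
```

play_rows([
  [-1,0,0,-0.15,0,0,0],
  [-1,0,0,0,0,0,0],
])

```text
clock: 69.53
tcp_pos: [0.4398, 0.0145, 0.0388]
tcp_rot: [-0.39, 3.113, 0.001]
ft_force: [-10.2, 3.3, 48.7]
width: 0.0004
gripper_force: 24.1
```

Bottomed firmly on its stop. Let it up and move clear.

play_rows([
  [-1,0,0,0.6,0,0,0],
  [-1,0,0,0.8,0,0,0],
  [-1,0,0,1,0,0,0],
  [-1,0,0,1,0,0,0],
  [-1,0,0,1,0,0,0],
  [-1,0,0,1,0,0,0],
  [-1,0,0,1,0,0,0],
  [-1,0,0,1,0,0,0],
  [-1,0,-1,0,0,0,0],
  [-1,0,-1,0,0,0,0],
  [-1,0,-1,0,0,0,0],
  [-1,0,-1,0,0,0,0],
])

```text
clock: 70.53
tcp_pos: [0.4375, -0.0667, 0.1814]
tcp_rot: [0.392, -3.116, -0.0]
ft_force: [0.5, 0.1, -0.5]
width: 0.0006
gripper_force: 0.0
```

play_rows([
  [-1,0,-1,0,0,0,0],
  [-1,0,-1,0,0,0,0],
  [-1,0,-1,0,0,0,0],
  [-1,0,0,0,0,0,0],
  [-1,0,0,0,0,0,0],
  [-1,0,0,0,0,0,0],
])

```text
clock: 71.03
tcp_pos: [0.4377, -0.1253, 0.1812]
tcp_rot: [0.391, -3.116, -0.001]
ft_force: [-0.5, 1.2, -0.2]
width: 0.0001
gripper_force: 0.0
```

```bash
python3 - <<'E'
from h import *
for i in (1,2,3,4): nest(i)
s=snap('top'); knob(s,.44,.31,.04); q=pts(s)
k=(np.hypot(q[...,0]-.4386,q[...,1]-.0142)<.02); print('palm z',np.median(q[k][:,2]))
q=pts(snap('side')); X,Y=bedf(q,(.66,.115)); z=q[...,2]
for y0 in (.12,0,-.1):
    k=(abs(X+.025)<.004)&(abs(Y-y0)<.01)&(z<.08); print('bar',y0,np.median(z[k]).round(4))
e=env.sense(); print(e['clock'],e['ft_force'],e['tcp_pos'])
E
```

```text
nest 1 tab n 56 X -0.0001 Y -0.0035 top 0.073 plate z +x/-x [np.float64(0.0185), np.float64(0.0205)]
nest 2 tab n 60 X -0.0008 Y -0.0017 top 0.0713 plate z +x/-x [np.float64(0.0191), np.float64(0.0195)]
nest 3 tab n 55 X 0.0 Y -0.0014 top 0.0712 plate z +x/-x [np.float64(0.0196), np.float64(0.0189)]
nest 4 tab n 59 X 0.0002 Y -0.0013 top 0.0725 plate z +x/-x [np.float64(0.0193), np.float64(0.0186)]
knob 78 [0.44  0.31  0.169] [0.4416 0.3129 0.1569]
palm z 0.0869603754694589
bar 0.12 0.0347
bar 0 0.0352
bar -0.1 0.0347
71.3333 [-0.5443846   0.34652095 -0.2316454 ] [ 0.43824023 -0.12526911  0.18150671]
```

All as it should be: lugs seated, bar down, lever at 40°, and the palm back up at 0.087.

```bash
python3 -c "
from h import *
print(env.job_done())"
```

```text
the job is handed in; nothing more can be done
None
```

I handed the job in at about 71 s, done in the order asked: all four lugs seated, bar down in its catch, lever at about 40° (39–40° by camera), and the plunger pressed to its stop (49 N on the fingers) and back up. No verdict came back.

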